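# Empty the block cutter's catch tray into the tote

### The arm

A 7-joint arm with a two-finger parallel gripper is mounted at the origin on the work surface. World frame = base frame: x ahead of the robot, y to its left, z up, the work surface at z = 0. Lengths are in m, angles in rad, forces in N, time in s.
With the tool pointing down it reaches from about 0.35 to 0.9 m from the base axis. Payload 8.1 kg.
Tool frame: the origin (TCP) lies on the centre line of the jaws, within the pads' length; the fingertips stand 17 mm ahead of it and the grasp point (between the pads) lies 2 mm behind it; z points along the fingers, y is the direction in which the jaws open and shut (so a half turn about z gives the same grasp; the last joint's range is limited). The gripper opens to 85 mm and grips with 20 to 120 N. Pads are 22 mm wide; open, the fingers measure 114 mm over their backs; the gripper's body (76 mm by 85 mm) begins 54 mm behind the grasp point. The pads swing forward as they close: fully open they stand 13 mm farther back than shut.
Start: joints at [1.031, 0.434, 0.025, 1.573, -0.012, 1.134, -0.075], TCP at [0.264, -0.566, 0.248] pointing down, gripper open.
Joint ranges: [-2.62, 2.62], [-0.44, 2.09], [-1.27, 1.32], [0.08, 2.57], [-1.32, 4.46], [0.12, 2], [-2.74, 2.74]. Speed limits (rad/s): [2.22, 2.22, 3.01, 3.01, 3.14, 3.14, 3.14].

### API

Orientations are given as a unit quaternion [x, y, z, w].
In Python, from plant import * gives the robot as it stands.
- The arm moves only by the shell command python3 -m crank 'ROWS' [FORCE]. ROWS is JSON, a list that holds one entry, the list of rows, each a list of 7 numbers: the shift along the world's x, y, z in cm, then the turn, a rotation vector about the world's x, y, z in rad, then the opening, from 0 (shut) to 1 (fully open). A call has exactly 5 rows; each row is the pose to reach, as a shift and turn from the pose commanded when the call began; what a row does not reach only later rows make up. A row lasts 1/8 s, in which the tool goes at most 62.5 mm and 10.7 degrees, less where a joint would pass 70% of its speed; a pose out of reach is approached as far as the arm can. A call with a gripper value outside its range is refused whole. The fingers move at their own pace and stop on an object; FORCE is the grip in N (left out, the last holds). Time passes only in rows, so rows that repeat a pose let the fingers close, or fill a call up. It gives the time, the measured TCP pose, the force and the opening at its end, in the units of the state.
- get_state(): the state, without advancing time (a new reading comes with each control period).
- camera(name): name is "scene" or "side" or "wrist"; returns the picture (384x512x3 uint8, red, green, blue); there is no depth.
- camera_params(name): a dict with "camera_matrix" (3x3 intrinsics, pixels), "distortion" ([k1, k2, p1, p2, k3] as OpenCV has them; the pictures are not rectified), "R" (3x3) and "t" (3): a world point X has camera coordinates R X + t. Camera axes: x right, y down, z forward; pixel columns grow to the right and rows downward; lengths in m; the calibration is good to about 2 mm. A picture is of the moment at which its call begins: read the wrist's pose just before it. camera_params takes no time and is no camera call; for the wrist camera it gives the pose at the moment of the call.
- close_job(): hands the job in, once; it reports no verdict.
The state is a dict: "time_s": time; "q": joint angles; "dq": joint speeds; "joint_efforts": joint torques, N m; "eef_pos": TCP position; "tcp_rot": TCP orientation; "ft_force": force on the tool from outside, world axes, zero at the start; "torque": the same for the moment, N m; "width": finger opening in m.
Only numpy, scipy, OpenCV 4.12 (cv2) and the standard library are available. Lean on these libraries where they do the work, as an engineer would, in place of code of your own. Each camera call takes 0.05 s, during which the arm holds its last target.

### The job

Squeeze the two side buttons of the catch-tray cover together to unclip it, lift it off and stand it, right way up, in the middle of the cork mat, letting go of it. Then move every finished hardwood block from the catch tray into the wooden tote. Finally put the cover back the way round it was, flat down over the tray with its clip latched and both buttons sprung fully out, leaving the veneer iron, dividers and bone folder where they lie.

Things in the scene. Friction and masses are not known exactly. Their poses are not given: they have to be found in the camera images.
- cutter: bench block cutter, fixed. Origin at bench level under the centre of its open catch tray; own x points to its grey housing (150 mm tall, front face 160 mm behind the tray centre), own y to the left. Tray floor 8 mm above the bench, 180 x 220 mm (x, y) inside, ringed by a lip 6 mm thick and 12 mm above the floor
- keeper (a point): middle of the tray floor, 8 mm above the bench, axes as the cutter's. Here stands the clip's keeper: two rails 36 mm long along x, outer faces 36 mm either side of the centre, 20 mm tall, each with a 6 mm thick lip on top overhanging inwards to 24 mm from the centre
- cover: guard cover with a clear flat top, a box open below, 0.30 to 0.42 kg, 210 x 250 mm (own x, y), 58 mm to its top, 100 mm to the top of the grip housing in its middle (96 mm along x, 38 mm wide); origin at the centre of its lower edge. Latched, it stands around the tray lip (4 mm play all round), origin 8 mm above the cutter's, its axes along the cutter's
- cover_grip (a point): midway between the two side buttons of the cover, 81 mm above its lower edge, 23 mm above the flat top; axes as the cover's. Pinch the buttons here along the cover's y, squeezing both
- cover_clip (a point): middle of the clip inside the cover, 11.5 mm above its lower edge: height of the tops of two outward barbs, one on each button's prong, that catch under the keeper's lips. The prongs end 6 mm above the lower edge. The barbs do not ride over the lips: squeeze both buttons to take the cover off and also while putting it back
- cover_back (a point): middle of the cover's lower edge on the side with two cut-outs for the chutes (own +x); with the cover on, it faces the cutter's housing
- button_l (a joint): black spring button on the cover's +y side, 30 mm long x 26 mm tall, ribbed; 0 = fully out, grows to 0.007 m fully in. Outer faces are 60 mm apart at rest, 46 mm fully squeezed; spring 3 N at the start, 8 N fully in; its barb clears the lip from about 0.005 m on
- button_r (a joint): the like button on the cover's -y side; 0 = fully out, 0.007 m fully in
- mat: cork mat, fixed, 230 x 270 x 3 mm (own x, y, z), to stand the cover on while it is off; origin at the centre of its underside on the bench. It lies to the left or to the right of the cutter
- tote: open wooden tote, fixed, 200 x 180 x 50 mm outside (own x, y, z), walls and floor 5 mm; origin at the centre of its underside on the bench. On the other side of the cutter from the mat
- block0: hardwood inlay block, finished part, 44 x 26 x 40 mm (own x, y, z), 25 to 50 g, walnut; origin at the centre of its underside. Starts upright on the catch tray under the cover, long side roughly along the cutter's x; None if absent
- block1: hardwood inlay block, finished part, 44 x 26 x 40 mm (own x, y, z), 25 to 50 g, padauk; origin at the centre of its underside. Starts upright on the catch tray under the cover, long side roughly along the cutter's x; None if absent
- block2: hardwood inlay block, finished part, 44 x 26 x 40 mm (own x, y, z), 25 to 50 g, walnut; origin at the centre of its underside. Starts upright on the catch tray under the cover, long side roughly along the cutter's x; None if absent
- block3: hardwood inlay block, finished part, 44 x 26 x 40 mm (own x, y, z), 25 to 50 g, padauk; origin at the centre of its underside. Starts upright on the catch tray under the cover, long side roughly along the cutter's x; None if absent
- block4: hardwood inlay block, finished part, 44 x 26 x 40 mm (own x, y, z), 25 to 50 g, padauk; origin at the centre of its underside. Starts upright on the catch tray under the cover, long side roughly along the cutter's x; None if absent
- block5: hardwood inlay block, finished part, 44 x 26 x 40 mm (own x, y, z), 25 to 50 g, walnut; origin at the centre of its underside. Starts upright on the catch tray under the cover, long side roughly along the cutter's x; None if absent
- iron: brass veneer iron with a rosewood handle, 100 x 55 x 70 mm, bystander; origin at the centre of its underside
- dividers: spring dividers lying on the bench, about 190 mm long, bystander; origin on the bench at about the middle of its length
- folder: bone folder 140 x 20 x 4 mm, bystander; origin at its centre underneath

How it is judged:
By the outcome, as a careful person would: the job done as asked, in the order asked, and still so for the second after the job is handed in, with the robot touching nothing.
Of block0, block1, block2, block3, block4, block5 only 4 to 6 are there at a start; the rules pass over those that are not, and their reading is None.
At some moment in a run one of block0, block1, block2, block3, block4, block5 may be knocked a few centimetres aside while the robot is not near it.
Once in a run the grip may slacken for a moment while it holds something.
It also fails if it takes over 210 s, if anything falls off the work surface, if the arm or the gripper's body presses on something with over 40 N, if the wrist force passes 120 N, or if a joint passes its speed limit or range.

## Working session

There is one attempt and no reset: what is moved stays moved. The work goes in short steps, Python scripts to look and compute and a shell command to move; the robot and the scene stay as the last step left them, time stands still between calls to the robot, and variables do not carry over. Pictures are saved under pics/ and viewed, and the job is handed in when it is done.

```bash
ls; mkdir -p pics
cat > h.py <<'E'
from plant import *
import numpy as np, cv2, json
from scipy.spatial.transform import Rotation as Rn
def snap(name,fn):
    p=camera_params(name); im=camera(name)
    cv2.imwrite('pics/'+fn+'.png',cv2.cvtColor(im,cv2.COLOR_RGB2BGR))
    json.dump({k:np.asarray(v).tolist() for k,v in p.items()},open('pics/'+fn+'.json','w'))
    return im,p
def loadp(fn): return {k:np.array(v) for k,v in json.load(open('pics/'+fn+'.json')).items()}
def ray(p,uv):
    uv=np.array(uv,float).reshape(-1,1,2)
    n=cv2.undistortPoints(uv,p['camera_matrix'],p['distortion']).reshape(-1,2)
    d=np.c_[n,np.ones(len(n))]@p['R']; c=-p['R'].T@p['t']; return c,d
def onplane(p,uv,z):
    c,d=ray(p,uv); s=(z-c[2])/d[:,2]; return c+s[:,None]*d
def proj(p,X):
    return cv2.projectPoints(np.array(X,float).reshape(-1,3),cv2.Rodrigues(p['R'])[0],p['t'],p['camera_matrix'],p['distortion'])[0].reshape(-1,2)
def st():
    s=get_state(); print('t',round(s['time_s'],2),'pos',np.round(s['eef_pos'],4),'rot',np.round(Rn.from_quat(s['tcp_rot']).as_matrix()[:,:].ravel(),3),'F',np.round(s['ft_force'],1),'w',round(s['width'],4)); return s
E
python3 - <<'E'
from h import *
for n in ['scene','side','wrist']:
    im,p=snap(n,n+'0'); print(n,-np.array(p['R']).T@np.array(p['t']),np.round(p['R'],2).tolist())
st()
E
```

```text
pics
scene [ 1.33644576 -0.01581412  0.7317709 ] [[0.03, 1.0, 0.0], [0.65, -0.02, -0.76], [-0.76, 0.02, -0.65]]
side [0.18178138 0.56000406 0.86132684] [[-0.77, -0.63, 0.01], [-0.48, 0.57, -0.67], [0.42, -0.52, -0.74]]
wrist [ 0.33166233 -0.5358083   0.37422431] [[0.42, -0.91, -0.0], [-0.87, -0.4, 0.29], [-0.26, -0.12, -0.96]]
t 0.15 pos [ 0.2642 -0.566   0.2477] rot [ 0.906  0.423 -0.001  0.423 -0.906  0.001 -0.    -0.001 -1.   ] F [-0.3  0.   0.2] w 0.0853
```

View pics/scene0.png

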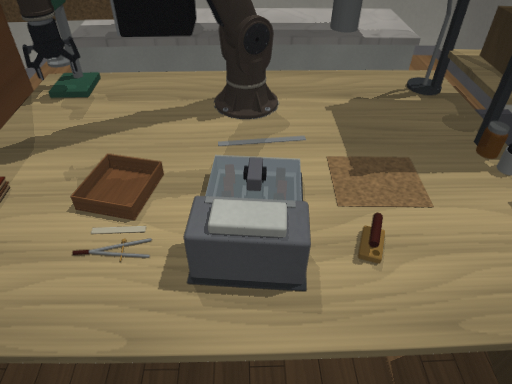

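View pics/side0.png

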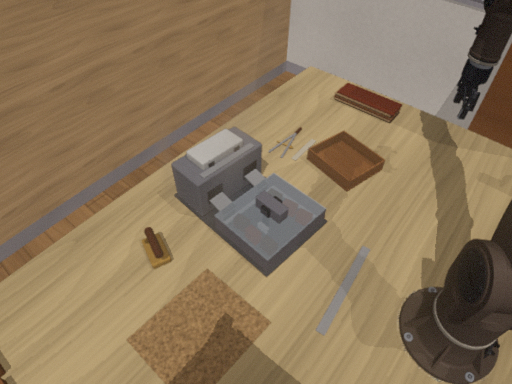

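View pics/wrist0.png

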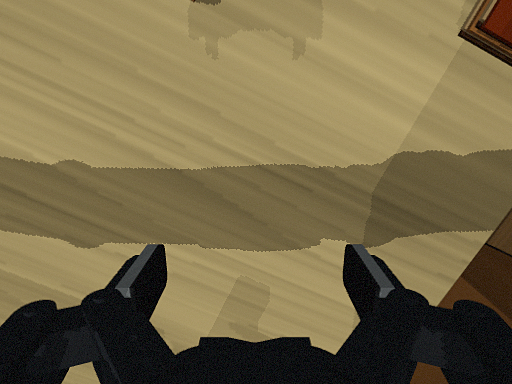

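The scene view shows the housing away from the robot, near (250,240). The covered tray is at (254,182), the mat at (377,180) on +y, and the tote at (120,185) on -y. I'll enlarge the cover and mat.

Run:
```python
import cv2
a=cv2.imread('pics/scene0.png'); cv2.imwrite('pics/s0c.png',cv2.resize(a[140:240,180:330],None,fx=5,fy=5,interpolation=cv2.INTER_CUBIC))
a=cv2.imread('pics/side0.png'); cv2.imwrite('pics/d0c.png',cv2.resize(a[120:275,170:335],None,fx=3.8,fy=3.8,interpolation=cv2.INTER_CUBIC))
```

```text
(no output)
```

View pics/s0c.png

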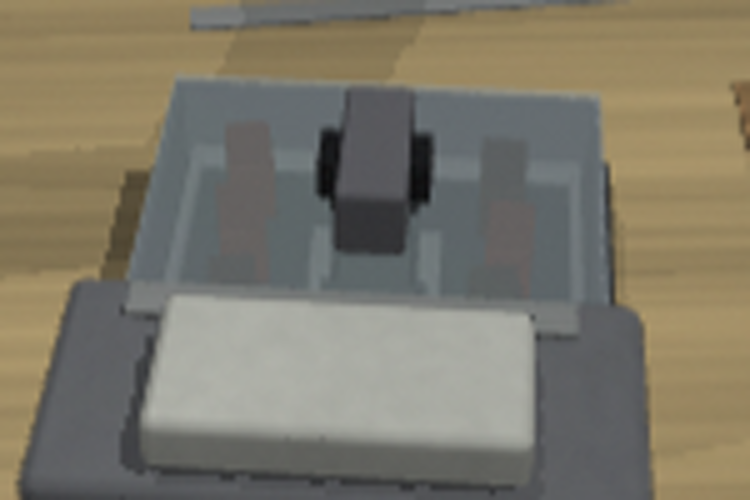

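View pics/d0c.png

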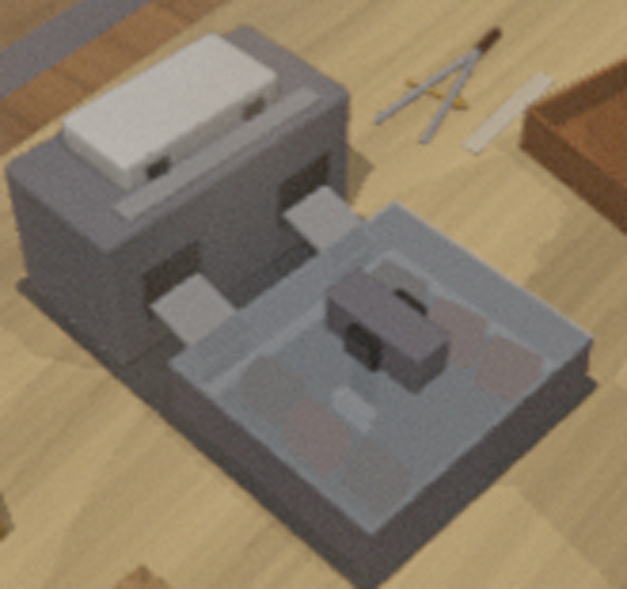

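Six blocks show through the cover. Next I measure the cover's top corners (z=0.066) and grip top (z=0.108) in both views, plus the mat and tote.

Run:
```python
from h import *
ps,pd=loadp('scene0'),loadp('side0')
c=np.array([[393,205],[592,340],[372,532],[172,363]])/3.8+[170,120]-0.4
q=onplane(pd,c,.066); print('side cover',np.round(q,4)[:,:2].tolist(),q.mean(0),[round(np.linalg.norm(q[i]-q[i-1]),3) for i in range(4)])
g=np.array([[371,272],[448,340],[418,388],[328,290]])/3.8+[170,120]-.4
# grip top: vertices visible: left-top(328,290)? 
c2=np.array([[177,80],[600,98]])/5+[180,140]-.4
q2=onplane(ps,c2,.066);print('scene front',np.round(q2,4)[:,:2].tolist(),np.linalg.norm(q2[0]-q2[1]), 'yaw',np.arctan2(-(q2[1]-q2[0])[0],(q2[1]-q2[0])[1]))
g2=np.array([[348,88],[412,88],[407,195],[335,195]])/5+[180,140]-.4
q3=onplane(ps,g2,.108);print('grip',np.round(q3,4)[:,:2].tolist(),q3.mean(0))
# masks
for fn,p in(('scene0',ps),('side0',pd)):
    im=cv2.imread('pics/'+fn+'.png'); hsv=cv2.cvtColor(im,cv2.COLOR_BGR2HSV)
    roi=np.zeros(im.shape[:2],np.uint8)
    if fn=='scene0': roi[150:215,318:435]=1
    else: roi[265:384,120:275]=1
    m=((hsv[...,1]>115)&(hsv[...,2]<190)&(roi>0)).astype(np.uint8)*255
    m=cv2.morphologyEx(m,cv2.MORPH_CLOSE,np.ones((5,5)))
    cs=max(cv2.findContours(m,0,2)[0],key=cv2.contourArea)
    ap=cv2.approxPolyDP(cv2.convexHull(cs),6,True).reshape(-1,2); print(fn,ap.tolist())
    if True:
        w=onplane(p,ap,.003);print(np.round(w[:,:2],3).tolist(),w.mean(0))
    cv2.imwrite('pics/m_%s.png'%fn,m)
tt=np.array([[107,156],[163,162],[125,217],[75,205]]);w=onplane(ps,tt,.05);print('tote',np.round(w[:,:2],3).tolist(),w.mean(0))
td=np.array([[344,133],[383,160],[346,188],[308,156]]);w=onplane(pd,td,.05);print('tote side',np.round(w[:,:2],3).tolist(),w.mean(0))
```

```text
side cover [[0.6402, -0.1135], [0.4337, -0.0946], [0.4589, 0.1484], [0.6649, 0.1282]] [0.54940419 0.01711905 0.066     ] [np.float64(0.243), np.float64(0.207), np.float64(0.244), np.float64(0.207)]
scene front [[0.441, -0.098], [0.4643, 0.1483]] 0.24739654235207217 yaw -0.09431244762827347
grip [[0.5071, 0.0011], [0.5079, 0.0361], [0.5985, 0.0292], [0.5976, -0.0075]] [0.552787   0.01472038 0.108     ]
scene0 [[327, 157], [411, 164], [432, 206], [339, 205]]
[[0.372, 0.253], [0.414, 0.514], [0.604, 0.508], [0.593, 0.247]] [0.49564936 0.38065456 0.003     ]
side0 [[270, 322], [217, 383], [164, 383], [127, 340], [207, 269]]
[[0.365, 0.254], [0.369, 0.443], [0.459, 0.52], [0.6, 0.512], [0.589, 0.246]] [0.47664351 0.3947558  0.003     ]
tote [[0.413, -0.427], [0.447, -0.252], [0.671, -0.314], [0.624, -0.455]] [ 0.53870748 -0.36199985  0.05      ]
tote side [[0.578, -0.466], [0.401, -0.424], [0.434, -0.224], [0.61, -0.273]] [ 0.50566582 -0.34693306  0.05      ]
```

Run:
```python
import cv2
a=cv2.imread('pics/side0.png'); cv2.imwrite('pics/d0g.png',cv2.resize(a[180:240,235:305],None,fx=10,fy=10,interpolation=cv2.INTER_CUBIC))
```

```text
(no output)
```

View pics/d0g.png

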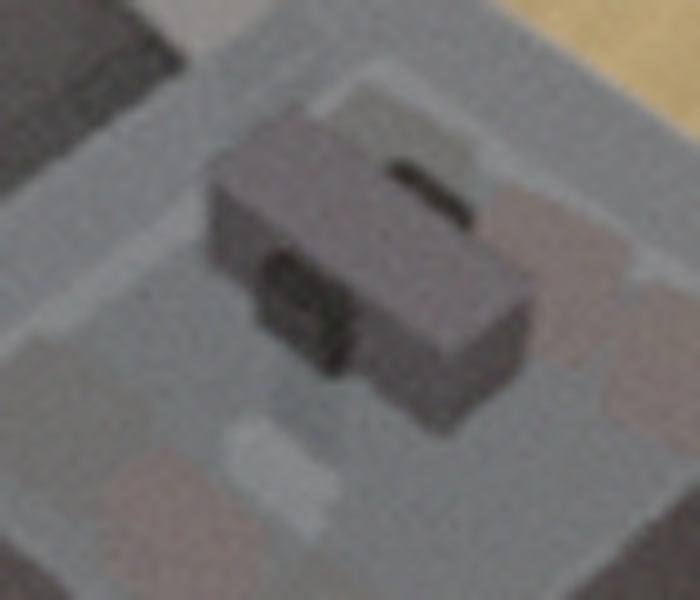

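Cover grip is at about (0.550, 0.0165) with yaw about -0.093. Tote centre is about (0.505, -0.347), and mat centre about (0.484, 0.382) with yaw about -0.04. Moving above the cover.

```bash
python3 -m crank '[[[2.6,5.3,1,0,0,-0.1],[0,0,0,0,0,0,0]]]' 2>&1 | tail -3
python3 -m crank '[[[2.6,5.3,1,0,0,-0.11,1],[5.2,10.6,2,0,0,-0.22,1],[7.8,15.9,3,0,0,-0.33,1],[10.4,21.2,4,0,0,-0.44,1],[13,26.5,5,0,0,-0.53,1]]]'
python3 -m crank '[[[2.6,5.3,0,0,0,0,1],[5.2,10.6,0,0,0,0,1],[7.8,15.9,0,0,0,0,1],[10.4,21.2,0,0,0,0,1],[13,26.5,0,0,0,0,1]]]'
python3 -m crank '[[[2.6,5.2,0,0,0,0,1],[2.6,5.2,0,0,0,0,1],[2.6,5.2,0,0,0,0,1],[2.6,5.2,0,0,0,0,1],[2.6,5.2,0,0,0,0,1]]]'
python3 - <<'E'
from h import *
s=st(); print(np.round(s['q'],2)); snap('wrist','w1')
E
```

```text
schema error: expected 7 numbers
time_s: 0.78
eef_pos: [0.3949, -0.2995, 0.2986]
tcp_rot: [0.999, -0.048, -0.0, 0.0]
ft_force: [2.1, -0.8, 0.6]
width: 0.0853
time_s: 1.4
eef_pos: [0.5249, -0.0347, 0.2983]
tcp_rot: [0.999, -0.047, 0.0, 0.0]
ft_force: [1.0, -0.6, 0.5]
width: 0.0856
time_s: 2.02
eef_pos: [0.5501, 0.0143, 0.2985]
tcp_rot: [0.999, -0.048, 0.0, 0.0]
ft_force: [0.4, 0.2, -0.2]
width: 0.0849
t 2.02 pos [0.5501 0.0143 0.2985] rot [ 0.995 -0.095  0.    -0.095 -0.995 -0.     0.     0.    -1.   ] F [ 0.4  0.2 -0.2] w 0.0849
[ 0.05  0.29 -0.23  1.67  0.07  1.19 -1.86]
```

View pics/w1.png

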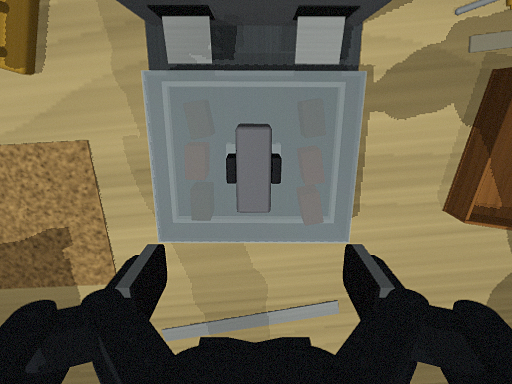

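The wrist view shows the cover centred, with corners at (143,71), (366,72), (349,242) and (159,241). The button outer faces are at columns 227 and 281, rows 152–184, and all six blocks are visible.

Run:
```python
from h import *
p=loadp('w1')
q=onplane(p,[[143.5,71],[366,72],[349.5,242],[159,241.5]],.066);print(np.round(q,4)[:,:2].tolist(),q.mean(0))
x=(q[0]+q[1]-q[2]-q[3]);y=q[0]+q[3]-q[1]-q[2];print('yaw',np.arctan2(x[1],x[0]),np.arctan2(-y[0],y[1]),np.linalg.norm(x)/2,np.linalg.norm(y)/2)
b=onplane(p,[[227,152],[227,184],[281,152],[281,184]],.089);print(np.round(b,4)[:,:2].tolist(),b.mean(0))
g=onplane(p,[[237,124],[271,124],[271,212],[236,212]],.108);print(np.round(g,4)[:,:2].tolist(),g.mean(0))
m=onplane(p,[[88,141],[116,287]],.003);print('mat',np.round(m,4).tolist())
```

```text
[[0.6662, 0.1258], [0.6415, -0.1198], [0.4348, -0.1006], [0.4593, 0.1474]] [0.55043373 0.01318963 0.066     ]
yaw -0.09862329127845049 -0.09918393161975067 0.20784737814682902 0.24800567435164164
[[0.5712, 0.0421], [0.5344, 0.0466], [0.5654, -0.018], [0.5284, -0.0154]] [0.54984994 0.01383233 0.089     ]
[[0.6019, 0.0263], [0.5986, -0.0084], [0.5025, -0.0007], [0.5062, 0.0382]] [0.55228531 0.0138498  0.108     ]
mat [[0.5915, 0.242, 0.003], [0.3569, 0.2568, 0.003]]
```

```bash
python3 -m crank '[[[0.05,0,-6,0,0,0,1],[0.05,0,-12,0,0,0,1],[0.05,0,-17,0,0,0,1],[0.05,0,-20,0,0,0,1],[0.05,0,-21.1,0,0,0,1]]]' 60
python3 -m crank '[[[0,0,0,0,0,0,0.85],[0,0,0,0,0,0,0.6],[0,0,0,0,0,0,0.4],[0,0,0,0,0,0,0.4],[0,0,0,0,0,0,0.4]]]' 60
python3 - <<'E'
from h import *
st(); snap('wrist','w2'); snap('side','d2')
E
```

```text
time_s: 2.7
eef_pos: [0.5498, 0.0151, 0.0858]
tcp_rot: [0.999, -0.047, -0.001, 0.0]
ft_force: [-0.6, -0.4, 0.0]
width: 0.0852
time_s: 3.32
eef_pos: [0.5523, 0.0154, 0.0903]
tcp_rot: [0.999, -0.047, 0.002, 0.0]
ft_force: [-4.1, -1.6, 18.7]
width: 0.0407
t 3.33 pos [0.5523 0.0154 0.0903] rot [ 0.996 -0.094  0.004 -0.094 -0.996 -0.     0.004 -0.    -1.   ] F [-4.1 -1.6 18.7] w 0.0407
```

View pics/w2.png

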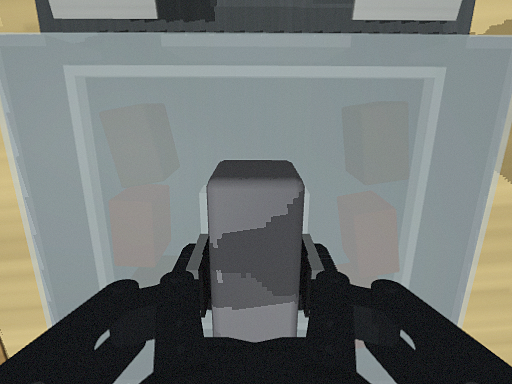

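Run:
```python
import cv2
a=cv2.imread('pics/side0.png'); a=cv2.imread('pics/d2.png'); cv2.imwrite('pics/d2g.png',cv2.resize(a[140:260,200:330],None,fx=5,fy=5,interpolation=cv2.INTER_CUBIC))
```

```text
(no output)
```

View pics/d2g.png

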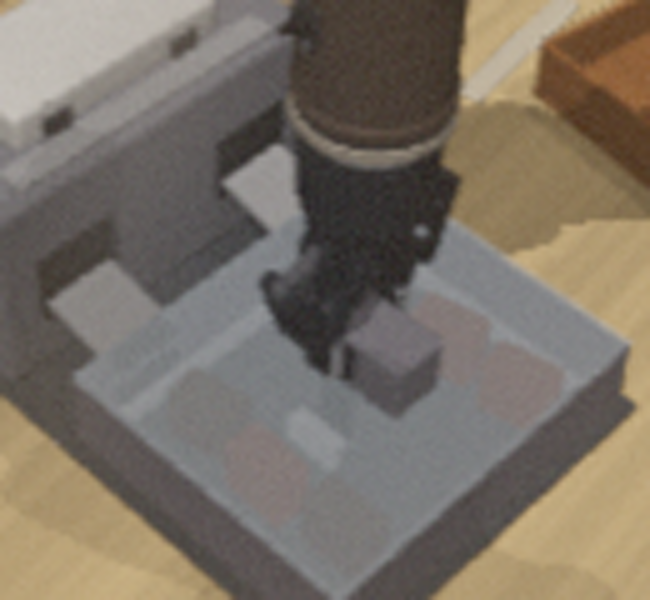

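```bash
python3 -m crank '[[[0,0,0.2,0,0,0,0.4],[0,0,0.4,0,0,0,0.4],[0,0,0.4,0,0,0,0.4],[0,0,0.4,0,0,0,0.4],[0,0,0.4,0,0,0,0.4]]]' 60
python3 -m crank '[[[0,0,0.2,0,0,0,0.4],[0,0,0.3,0,0,0,0.4],[0,0,0.3,0,0,0,0.4],[0,0,0.3,0,0,0,0.4],[0,0,0.3,0,0,0,0.4]]]' 60
python3 - <<'E'
from h import *
st(); snap('wrist','w3')
E
```

```text
time_s: 4.05
eef_pos: [0.5508, 0.0157, 0.0911]
tcp_rot: [0.999, -0.047, -0.0, 0.0]
ft_force: [-0.3, 0.5, -3.4]
width: 0.0405
time_s: 4.68
eef_pos: [0.5508, 0.0157, 0.0943]
tcp_rot: [0.999, -0.047, -0.0, 0.0]
ft_force: [-0.5, -0.2, -2.8]
width: 0.0402
t 4.67 pos [0.5508 0.0157 0.0943] rot [ 0.996 -0.093 -0.    -0.093 -0.996 -0.    -0.     0.    -1.   ] F [-0.5 -0.2 -2.8] w 0.0402
```

View pics/w3.png

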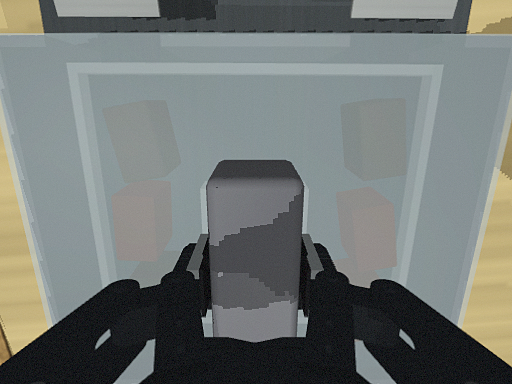

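The force is close to the cover's weight and the cover rises with the tool. I'll keep lifting gently and watch the force.

```bash
python3 -m crank '[[[0,0,0.2,0,0,0,0.4],[0,0,0.4,0,0,0,0.4],[0,0,0.6,0,0,0,0.4],[0,0,0.8,0,0,0,0.4],[0,0,0.8,0,0,0,0.4]]]' 60
python3 -m crank '[[[0,0,1,0,0,0,0.4],[0,0,2,0,0,0,0.4],[0,0,3,0,0,0,0.4],[0,0,4,0,0,0,0.4],[0,0,4,0,0,0,0.4]]]' 60
python3 - <<'E'
from h import *
st(); snap('side','d4')
E
```

```text
time_s: 5.35
eef_pos: [0.551, 0.0157, 0.1026]
tcp_rot: [0.999, -0.047, 0.0, -0.0]
ft_force: [-1.0, 0.8, -2.6]
width: 0.0409
time_s: 5.98
eef_pos: [0.5515, 0.0157, 0.1434]
tcp_rot: [0.999, -0.047, 0.001, -0.0]
ft_force: [-0.5, -0.1, -3.2]
width: 0.0403
t 5.97 pos [0.5515 0.0157 0.1434] rot [ 0.996 -0.093  0.002 -0.093 -0.996  0.     0.002 -0.    -1.   ] F [-0.5 -0.1 -3.2] w 0.0403
```

View pics/d4.png

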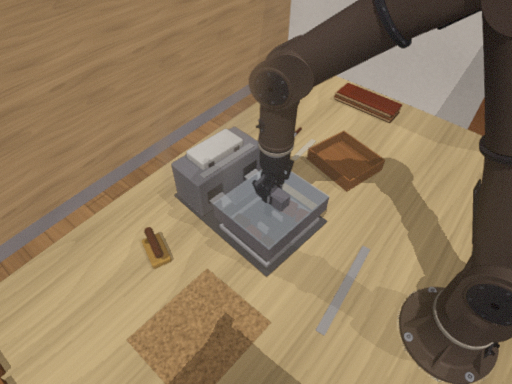

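Cover free and lifted. Refining the mat pose with edge fits before the transfer.

Run:
```python
import cv2
a=cv2.imread('pics/scene0.png'); cv2.imwrite('pics/s0m.png',cv2.resize(a[145:215,315:440],None,fx=6,fy=6,interpolation=cv2.INTER_CUBIC))
a=cv2.imread('pics/d4.png'); cv2.imwrite('pics/d4m.png',cv2.resize(a[260:384,115:280],None,fx=4.8,fy=4.8,interpolation=cv2.INTER_CUBIC))
```

```text
(no output)
```

View pics/s0m.png

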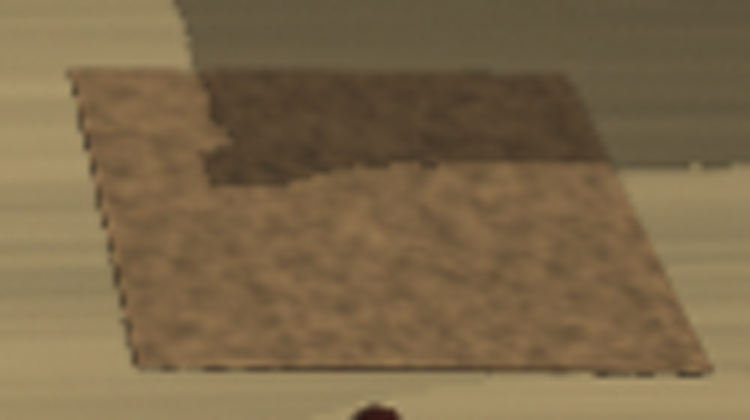

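View pics/d4m.png

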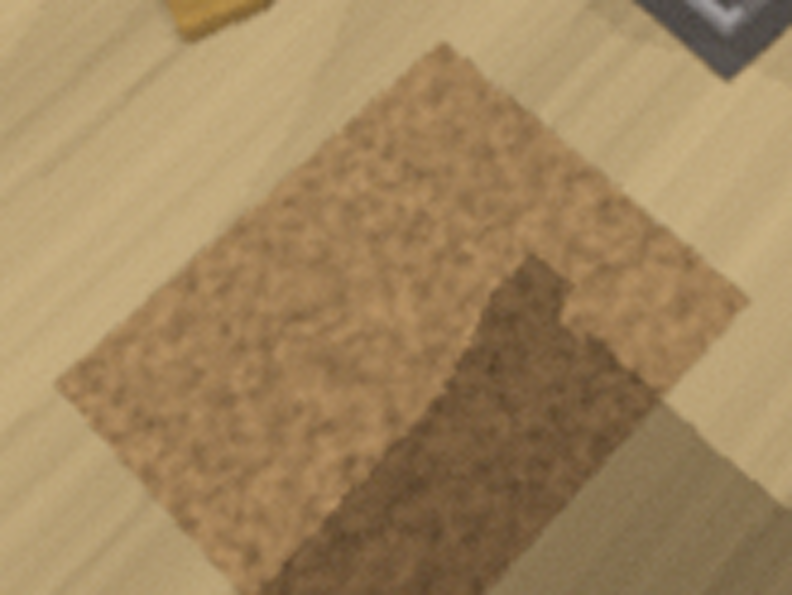

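The mat corners in the scene crop are (70,68), (568,72), (712,370) and (136,366). Three show in the side crop: (444,42), (749,300) and (56,384).

Run:
```python
from h import *
ps,pd=loadp('scene0'),loadp('d4')
q=onplane(ps,np.array([[70,68],[568,72],[712,370],[136,366]])/6+[315,145]-.42,.003);print(np.round(q[:,:2],4).tolist(),q.mean(0),[np.linalg.norm(q[i]-q[i-1]).round(3) for i in range(4)])
q=onplane(pd,np.array([[444,42],[749,300],[56,384]])/4.8+[115,260]-.4,.003);print(np.round(q[:,:2],4).tolist(),(q[1]+q[2])/2,np.linalg.norm(q[0]-q[1]),np.linalg.norm(q[0]-q[2]))
d=q[0]-q[1];e=q[2]-q[0];print(np.arctan2(d[1],d[0]),np.arctan2(-e[0],e[1]))
```

```text
[[0.3663, 0.252], [0.3753, 0.522], [0.6048, 0.5108], [0.5948, 0.2422]] [0.4852872  0.38173358 0.003     ] [np.float64(0.229), np.float64(0.27), np.float64(0.23), np.float64(0.269)]
[[0.5907, 0.2439], [0.3639, 0.2534], [0.6023, 0.5124]] [0.48308677 0.38290213 0.003     ] 0.22704912391366525 0.26869651524141674
-0.04180920842984502 -0.043229260189595026
```

```bash
python3 -m crank '[[[0,0,3,0,0,0,0.4],[0,0,6,0,0,0,0.4],[-0.8,4,6,0,0,0.01,0.4],[-1.6,9,6,0,0,0.02,0.4],[-2.5,14,6,0,0,0.03,0.4]]]' 60
python3 -m crank '[[[-0.9,5,0,0,0,0.01,0.4],[-1.8,10,0,0,0,0.02,0.4],[-2.7,15,0,0,0,0.023,0.4],[-3.6,20,0,0,0,0.023,0.4],[-4.1,22.7,0,0,0,0.023,0.4]]]' 60
python3 -m crank '[[[0,0,0,0,0,0,0.4],[0,0,-2,0,0,0,0.4],[0,0,-4,0,0,0,0.4],[0,0,-6,0,0,0,0.4],[0,0,-7,0,0,0,0.4]]]' 60
python3 - <<'E'
from h import *
s=st(); print(np.round(s['q'],2));snap('scene','s5');snap('side','d5');snap('wrist','w5')
E
```

```text
time_s: 6.65
eef_pos: [0.5254, 0.1567, 0.202]
tcp_rot: [0.999, -0.032, -0.0, 0.0]
ft_force: [1.0, 0.8, -2.6]
width: 0.0404
time_s: 7.28
eef_pos: [0.4831, 0.3858, 0.2017]
tcp_rot: [1.0, -0.019, -0.001, -0.0]
ft_force: [0.0, -0.9, -2.8]
width: 0.0404
time_s: 7.9
eef_pos: [0.4849, 0.3808, 0.1308]
tcp_rot: [1.0, -0.021, -0.001, 0.001]
ft_force: [0.8, -0.5, -2.4]
width: 0.0405
t 7.9 pos [0.4849 0.3808 0.1308] rot [ 0.999 -0.042 -0.001 -0.042 -0.999 -0.002 -0.001  0.002 -1.   ] F [ 0.8 -0.5 -2.4] w 0.0405
[-0.55  0.56 -0.3   1.7   0.2   0.91 -2.54]
```

View pics/s5.png

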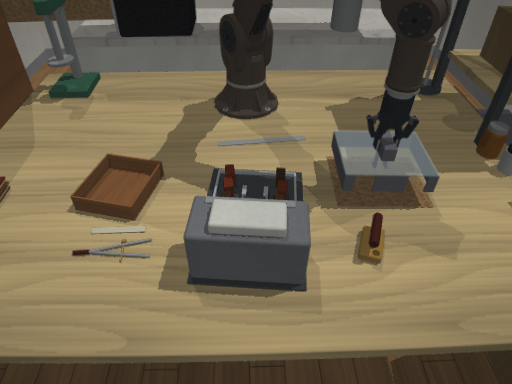

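View pics/w5.png

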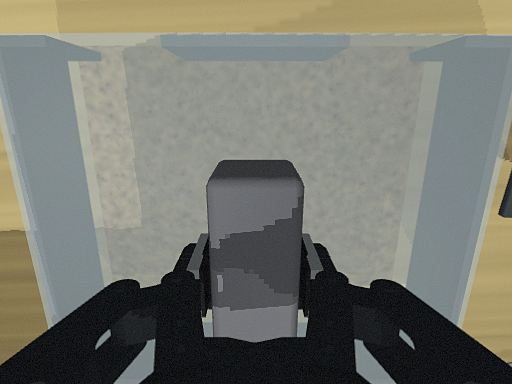

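The cover hangs level over the mat. Lowering it gently.

```bash
python3 -m crank '[[[0,0.1,-1.5,0,0,0,0.4],[0,0.1,-3,0,0,0,0.4],[0,0.1,-3.8,0,0,0,0.4],[0,0.1,-4,0,0,0,0.4],[0,0.1,-4.2,0,0,0,0.4]]]' 60
python3 -m crank '[[[0,0,-0.1,0,0,0,0.4],[0,0,-0.2,0,0,0,0.4],[0,0,-0.3,0,0,0,0.4],[0,0,-0.3,0,0,0,0.4],[0,0,-0.3,0,0,0,0.4]]]' 60
python3 - <<'E'
from h import *
s=st()
E
```

```text
time_s: 8.68
eef_pos: [0.485, 0.3838, 0.0904]
tcp_rot: [1.0, -0.02, 0.0, -0.0]
ft_force: [1.1, 0.8, -3.3]
width: 0.0407
time_s: 9.3
eef_pos: [0.4849, 0.3837, 0.0874]
tcp_rot: [1.0, -0.02, 0.0, 0.0]
ft_force: [-0.1, -0.0, -2.8]
width: 0.0398
t 9.3 pos [0.4849 0.3837 0.0874] rot [ 0.999 -0.04   0.    -0.04  -0.999 -0.     0.     0.    -1.   ] F [-0.1 -0.  -2.8] w 0.0398
```

```bash
python3 -m crank '[[[0,0,-0.1,0,0,0,0.4],[0,0,-0.2,0,0,0,0.4],[0,0,-0.3,0,0,0,0.4],[0,0,-0.3,0,0,0,0.4],[0,0,-0.3,0,0,0,0.4]]]' 60
python3 - <<'E'
from h import *
s=st();snap('wrist','w6')
E
```

```text
time_s: 9.93
eef_pos: [0.4849, 0.3838, 0.0856]
tcp_rot: [1.0, -0.02, 0.0, -0.0]
ft_force: [-3.6, -3.6, 10.9]
width: 0.04
t 9.93 pos [0.4849 0.3838 0.0856] rot [ 0.999 -0.04   0.001 -0.04  -0.999  0.     0.001 -0.    -1.   ] F [-3.6 -3.6 10.9] w 0.04
```

Contact at TCP z=0.0856. Releasing and rising.

```bash
python3 -m crank '[[[0,0,0.1,0,0,0,0.5],[0,0,0.1,0,0,0,0.7],[0,0,0.1,0,0,0,1],[0,0,0.1,0,0,0,1],[0,0,0.1,0,0,0,1]]]' 60
python3 -m crank '[[[0,0,3,0,0,0,1],[0,0,8,0,0,0,1],[0,0,13,0,0,0,1],[0,0,18,0,0,0,1],[0,0,22,0,0,0,1]]]' 60
python3 - <<'E'
from h import *
s=st();snap('wrist','w7');snap('side','d7')
E
```

```text
time_s: 10.6
eef_pos: [0.485, 0.3838, 0.0854]
tcp_rot: [1.0, -0.02, 0.0, -0.0]
ft_force: [-0.1, 0.2, 0.5]
width: 0.0855
time_s: 11.22
eef_pos: [0.485, 0.3839, 0.3078]
tcp_rot: [1.0, -0.02, 0.001, -0.001]
ft_force: [-0.1, 1.2, -0.6]
width: 0.085
t 11.22 pos [0.485  0.3839 0.3078] rot [ 0.999 -0.04   0.001 -0.04  -0.999  0.001  0.001 -0.001 -1.   ] F [-0.1  1.2 -0.6] w 0.085
```

View pics/w7.png

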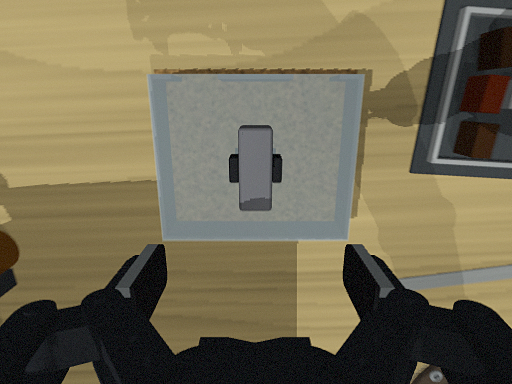

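View pics/d7.png

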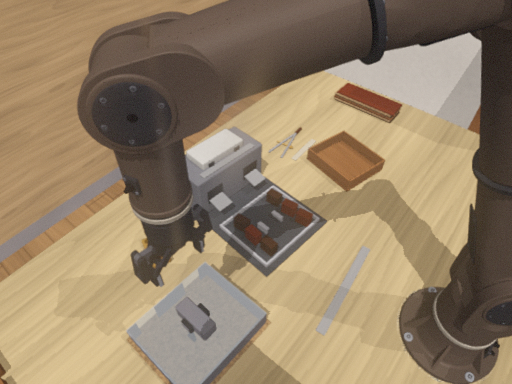

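Cover stands on the mat, with its top corners at (149,74), (364,74), (348,241) and (163,240). I'll measure its pose, then look at the blocks.

```bash
python3 - <<'E'
from h import *
p=loadp('w7')
q=onplane(p,[[149,74],[364,74],[348,241],[163,240]],.061);print(np.round(q,4)[:,:2].tolist(),q.mean(0))
x=(q[0]+q[1]-q[2]-q[3]);y=q[0]+q[3]-q[1]-q[2];print('yaw',np.arctan2(x[1],x[0]),np.arctan2(-y[0],y[1]),np.linalg.norm(x)/2,np.linalg.norm(y)/2)
pd=loadp('d7')
im=cv2.imread('pics/d7.png');cv2.imwrite('pics/d7c.png',cv2.resize(im[255:384,120:280],None,fx=4.6,fy=4.6,interpolation=cv2.INTER_CUBIC))
E
python3 -m crank '[[[0,-6,0,0,0,0,1],[0,-12,0,0,0,0,1],[0,-18,0,0,0,0,1],[0,-24,0,0,0,0,1],[1,-30,0,0,0,-0.05,1]]]' 60
python3 -m crank '[[[2,-3,0,0,0,0,1],[4.5,-6.5,0,0,0,0,1],[4.5,-6.5,0,0,0,0,1],[4.5,-6.5,0,0,0,0,1],[4.5,-6.5,0,0,0,0,1]]]' 60
python3 - <<'E'
from h import *
s=st();snap('wrist','w8');snap('side','d8');snap('scene','s8')
E
```

```text
[[0.5929, 0.501], [0.5828, 0.2526], [0.3708, 0.2608], [0.3823, 0.5117]] [0.48219412 0.38151559 0.061     ]
yaw -0.044666362611623246 -0.04309824271969665 0.21150964398842573 0.24993073315483544
time_s: 11.95
eef_pos: [0.4942, 0.0818, 0.3052]
tcp_rot: [0.999, -0.045, 0.0, 0.0]
ft_force: [1.8, -0.4, -0.2]
width: 0.0853
time_s: 12.58
eef_pos: [0.5394, 0.0199, 0.3052]
tcp_rot: [0.999, -0.044, -0.0, -0.0]
ft_force: [-0.1, 0.1, -0.1]
width: 0.0852
t 12.57 pos [0.5394 0.0199 0.3052] rot [ 0.996 -0.088 -0.    -0.088 -0.996  0.    -0.    -0.    -1.   ] F [-0.1  0.1 -0.1] w 0.0852
```

View pics/d7c.png

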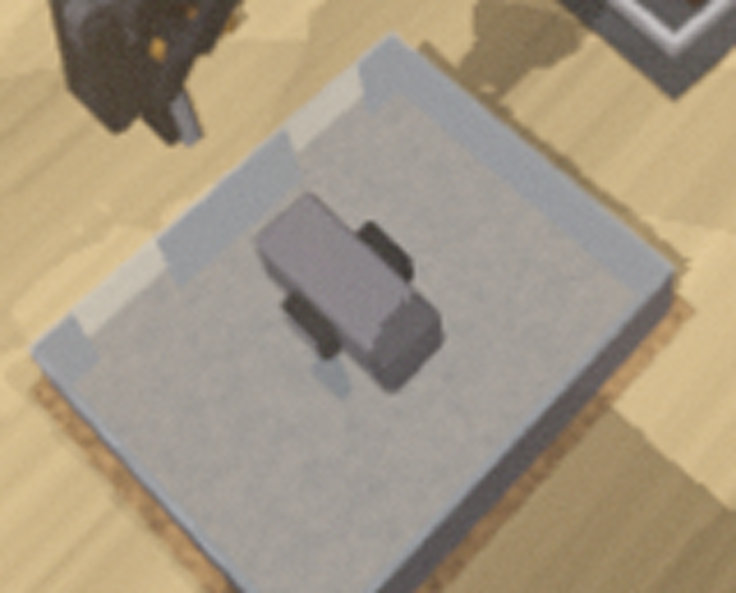

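View pics/w8.png

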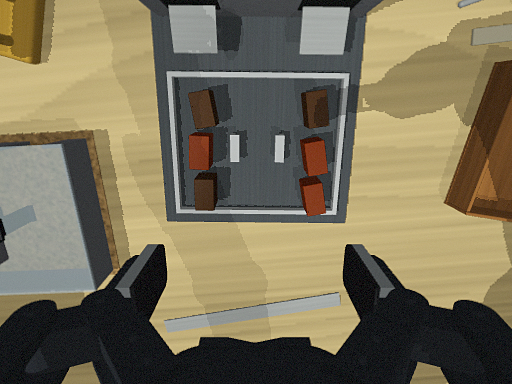

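The cover sits within about 2 mm of the mat centre, and six blocks stand open in the tray. Enlarging to pick their top faces.

Run:
```python
import cv2
a=cv2.imread('pics/w8.png'); cv2.imwrite('pics/w8c.png',cv2.resize(a[75:225,165:355],None,fx=4,fy=4,interpolation=cv2.INTER_CUBIC))
```

```text
(no output)
```

View pics/w8c.png

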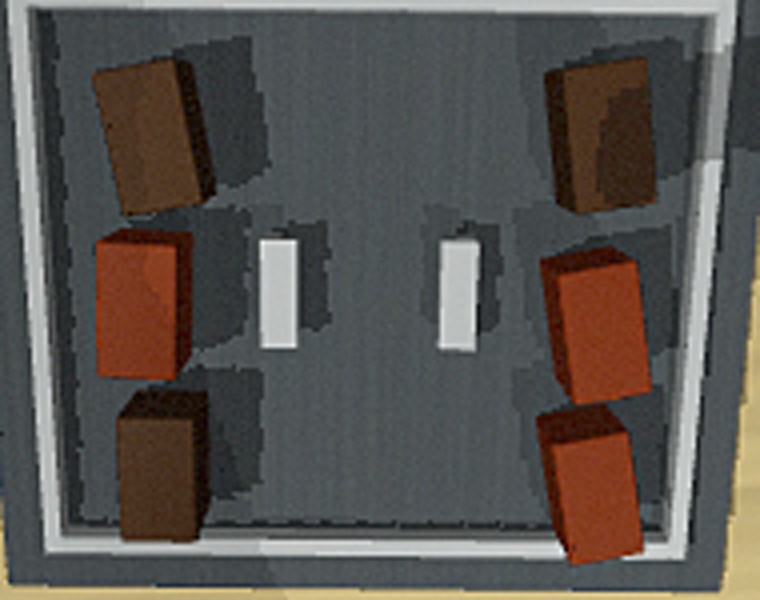

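Run:
```python
from h import *
p=loadp('w8')
B=dict(A=[(94,74),(177,60),(204,198),(125,214)],B=[(97,240),(179,242),(176,380),(98,374)],C=[(120,416),(203,418),(196,541),(121,539)],D=[(558,72),(645,58),(655,202),(581,213)],E=[(559,268),(636,260),(651,390),(580,403)],F=[(550,440),(627,432),(642,550),(570,563)])
for k,c in B.items():
    q=onplane(p,np.array(c)/4+[165,75]-.4,.048); x=q[0]+q[1]-q[2]-q[3]; y=q[0]+q[3]-q[1]-q[2]
    print(k,np.round(q.mean(0)[:2],4),'L',np.round([np.linalg.norm(x)/2,np.linalg.norm(y)/2],3),'yaw',round(np.arctan2(x[1],x[0]),3),round(np.arctan2(-y[0],y[1]),3))
q=onplane(p,np.array([(262,294),(298,294),(440,294),(478,294)])/4+[165,75]-.4,.028);print(q.mean(0))
q=onplane(p,[[167.5,73],[348,73.5],[334,211],[177.5,211.5]],.02);print(np.round(q,3).tolist(),q.mean(0))
ps=loadp('s8');
im=cv2.imread('pics/s8.png');cv2.imwrite('pics/s8t.png',cv2.resize(im[145:265,60:180],None,fx=5,fy=5,interpolation=cv2.INTER_CUBIC))
im=cv2.imread('pics/d8.png');cv2.imwrite('pics/d8t.png',cv2.resize(im[115:200,250:395],None,fx=5,fy=5,interpolation=cv2.INTER_CUBIC))
```

```text
A [0.6079 0.0774] L [0.042 0.025] yaw 0.076 0.087
B [0.5556 0.0887] L [0.044 0.025] yaw -0.149 -0.14
C [0.4987 0.0893] L [0.043 0.026] yaw -0.16 -0.115
D [ 0.5955 -0.0629] L [0.043 0.025] yaw 0.089 0.062
E [ 0.5355 -0.0601] L [0.044 0.024] yaw 0.103 0.057
F [ 0.4797 -0.0554] L [0.043 0.025] yaw 0.104 0.061
[0.55103642 0.0146868  0.028     ]
[[0.655, 0.12, 0.02], [0.634, -0.109, 0.02], [0.449, -0.089, 0.02], [0.468, 0.138, 0.02]] [0.55168655 0.01499169 0.02      ]
```

View pics/d8t.png

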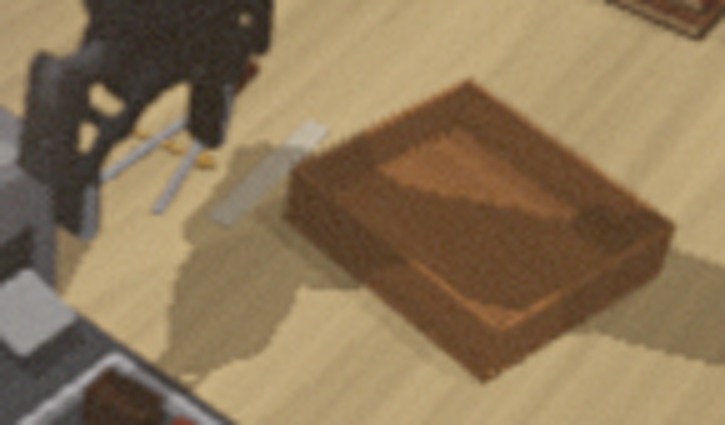

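View pics/s8t.png

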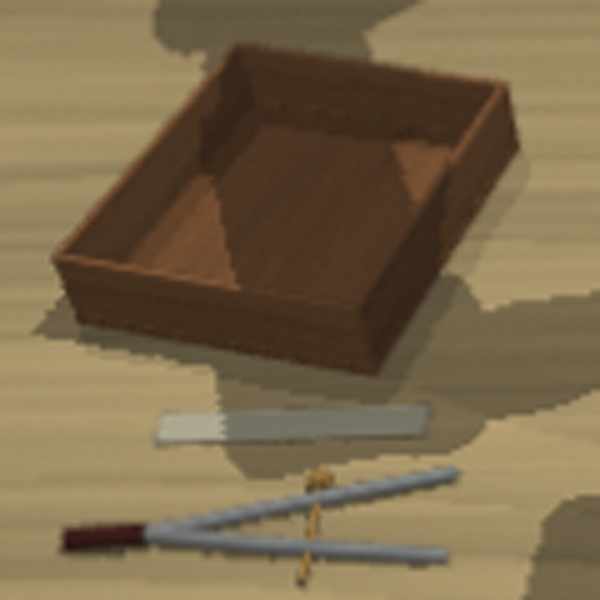

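Run:
```python
from h import *
for fn,c in(('s8',np.array([(238,44),(511,86),(362,308),(54,258)])/5+[60,145]-.4),('d8',np.array([(468,80),(673,230),(489,332),(291,172)])/5+[250,115]-.4)):
    q=onplane(loadp(fn),c,.05);print(np.round(q[:,:2],3).tolist(),q.mean(0),[np.linalg.norm(q[i]-q[i-1]).round(3) for i in range(4)])
```

```text
[[0.399, -0.43], [0.446, -0.256], [0.632, -0.304], [0.59, -0.479]] [ 0.51694477 -0.36717138  0.05      ] [np.float64(0.197), np.float64(0.18), np.float64(0.192), np.float64(0.179)]
[[0.588, -0.477], [0.396, -0.424], [0.446, -0.254], [0.63, -0.303]] [ 0.51505484 -0.36475299  0.05      ] [np.float64(0.18), np.float64(0.199), np.float64(0.177), np.float64(0.191)]
```

Tote centre is (0.516, -0.366) with yaw -0.26, and all block sizes check out. I'll take F first: descend to grasp just above lip height, then lift.

```bash
python3 -m crank '[[[-2,-2.5,-5,0,0,0.06,0.5],[-4,-5,-10,0,0,0.12,0.5],[-6,-7.5,-15,0,0,0.17,0.5],[-6,-7.5,-20,0,0,0.17,0.5],[-6,-7.5,-21.5,0,0,0.17,0.5]]]' 40
python3 - <<'E'
from h import *
s=st();snap('wrist','w9')
E
```

```text
time_s: 13.35
eef_pos: [0.4782, -0.0562, 0.0884]
tcp_rot: [0.999, 0.04, -0.002, -0.0]
ft_force: [-0.1, -0.3, -0.6]
width: 0.0428
t 13.35 pos [ 0.4782 -0.0562  0.0884] rot [ 0.997  0.08  -0.004  0.08  -0.997  0.    -0.004 -0.001 -1.   ] F [-0.1 -0.3 -0.6] w 0.0428
```

View pics/w9.png

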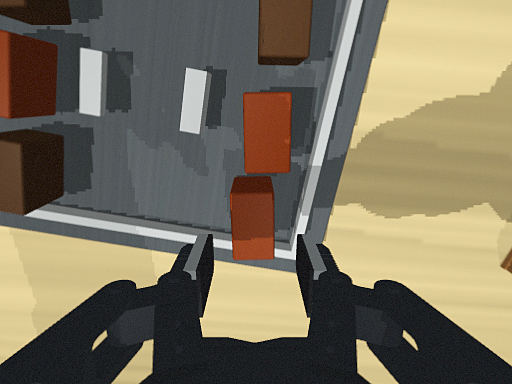

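Run:
```python
from h import *
p=loadp('w9')
print(proj(p,[[.4782,-.0562,.048],[.4782,-.0562,.088]]))
q=onplane(p,[[234,193],[271,192],[273,258],[236,260]],.048);print(np.round(q,4).tolist(),q.mean(0))
q=onplane(p,[[245,93],[290,93],[290,172],[245,172]],.048);print(q.mean(0))
```

```text
[[252.85815618 228.6974948 ]
 [252.34485219 263.53171434]]
[[0.4997, -0.0436, 0.048], [0.502, -0.0648, 0.048], [0.4595, -0.0702, 0.048], [0.4563, -0.0474, 0.048]] [ 0.47937835 -0.05650432  0.048     ]
[ 0.53480051 -0.05977728  0.048     ]
```

Consistent (0.4794, -0.0565). Descend and grip.

```bash
python3 -m crank '[[[0.1,0,-3,0,0,0,0.5],[0.1,0,-5,0,0,0,0.5],[0.1,0,-5,0,0,0,0.2],[0.1,0,-5,0,0,0,0.1],[0.1,0,-5,0,0,0,0.1]]]' 40
python3 -m crank '[[[0,0,2,0,0,0,0.1],[0,0,6,0,0,0,0.1],[0,0,10,0,0,0,0.1],[0,-4,11,0,0,-0.15,0.1],[0,-10,11,0,0,-0.34,0.1]]]' 40
python3 - <<'E'
from h import *
s=st();snap('wrist','w10')
E
```

```text
time_s: 14.02
eef_pos: [0.4819, -0.0563, 0.0416]
tcp_rot: [0.999, 0.04, 0.001, 0.0]
ft_force: [0.3, -0.0, -0.0]
width: 0.0256
time_s: 14.65
eef_pos: [0.4824, -0.1559, 0.1528]
tcp_rot: [0.992, -0.129, 0.002, -0.0]
ft_force: [1.4, 1.1, -0.1]
width: 0.0255
t 14.65 pos [ 0.4824 -0.1559  0.1528] rot [ 0.967 -0.256  0.005 -0.256 -0.967  0.     0.004 -0.001 -1.   ] F [ 1.4  1.1 -0.1] w 0.0255
```

View pics/w10.png

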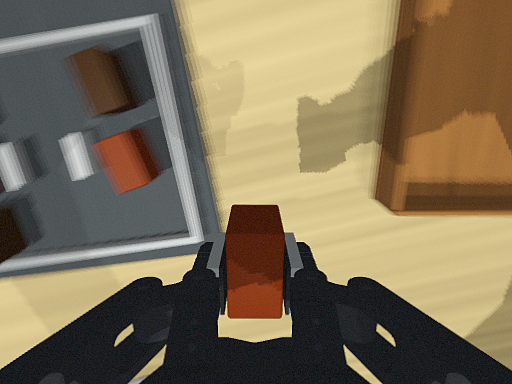

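Block held (width 25.5 mm). I'll place it in the tote's first slot at (0.4476, -0.389).

```bash
python3 -m crank '[[[-1,-6,0,0,0,0,0.1],[-2,-12,0,0,0,0,0.1],[-3,-18,0,0,0,0,0.1],[-3.5,-23.3,-1,0,0,0,0.1],[-3.5,-23.3,-5,0,0,0,0.1]]]' 40
python3 -m crank '[[[0,0,-4,0,0,0,0.1],[0,0,-6,0,0,0,0.1],[0,0,-6.5,0,0,0,0.1],[0,0,-6.5,0,0,0,0.1],[0,0,-6.5,0,0,0,0.5]]]' 40
python3 -m crank '[[[0,0,0,0,0,0,0.5],[0,0,5,0,0,0,0.5],[0,0,10,0,0,0,0.5],[0,6,14,0,0,0.1,0.5],[0.5,12,14,0,0,0.2,0.5]]]' 40
python3 -m crank '[[[1,6,0,0,0,0.05,0.5],[2,12,0,0,0,0.1,0.5],[3,18,0,0,0,0.15,0.5],[3,18,0,0,0,0.15,0.5],[3,18,0,0,0,0.15,0.5]]]' 40
python3 - <<'E'
from h import *
s=st();snap('wrist','w11');snap('scene','s11')
E
```

```text
time_s: 15.32
eef_pos: [0.4455, -0.3962, 0.1024]
tcp_rot: [0.991, -0.132, 0.003, 0.003]
ft_force: [-0.3, 0.3, -2.4]
width: 0.025
time_s: 15.95
eef_pos: [0.4462, -0.3894, 0.0364]
tcp_rot: [0.992, -0.128, 0.001, 0.0]
ft_force: [0.0, -0.0, 0.1]
width: 0.0422
time_s: 16.58
eef_pos: [0.4517, -0.2757, 0.1777]
tcp_rot: [1.0, -0.029, 0.002, 0.001]
ft_force: [1.4, -0.1, -0.6]
width: 0.043
time_s: 17.2
eef_pos: [0.4804, -0.0956, 0.1749]
tcp_rot: [0.999, 0.046, -0.0, 0.0]
ft_force: [0.4, -0.0, 0.6]
width: 0.0428
t 17.2 pos [ 0.4804 -0.0956  0.1749] rot [ 0.996  0.092 -0.     0.092 -0.996 -0.001 -0.     0.001 -1.   ] F [ 0.4 -0.   0.6] w 0.0428
```

View pics/w11.png

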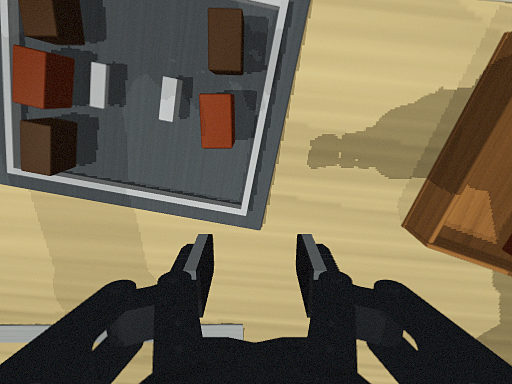

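View pics/s11.png

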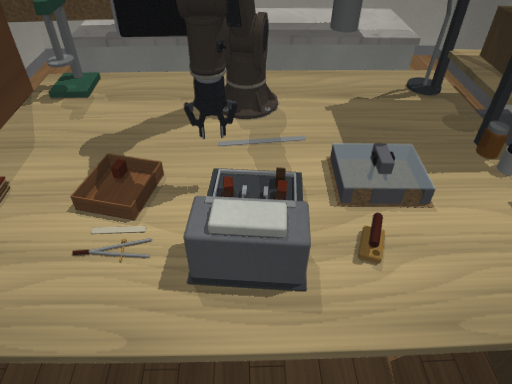

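Block 1 is in the tote at (119,168). E is next, with its top at about (201,95)–(235,148).

```bash
cat > b.py <<'E'
from h import *
import sys
# usage: b.py pic corners(fl,fr,nr,nl json) -> pos/yaw/shift in cm from the pic's TCP
def blk(fn,c,z=.048):
    q=onplane(loadp(fn),c,z); x=q[0]+q[1]-q[2]-q[3]; y=q[0]+q[3]-q[1]-q[2]
    s=get_state(); R=Rn.from_quat(s['tcp_rot']).as_matrix()
    ty=np.arctan2(R[1,0],R[0,0]); yw=np.arctan2(x[1],x[0]); yw2=np.arctan2(-y[0],y[1])
    d=(q.mean(0)-s['eef_pos'])*100
    print(np.round(q.mean(0)[:2],4),'L',np.round([np.linalg.norm(x)/2,np.linalg.norm(y)/2],3),'yaw',round(yw,3),round(yw2,3),'tool',round(ty,3),'shift',np.round(d[:2],2),'turn',round((2*yw+yw2)/3-ty,3))
for c in json.loads(sys.argv[2]): blk(sys.argv[1],c)
E
python3 b.py w11 '[[[200,95],[232,94],[235.5,148],[205,149]],[[209,9],[242,8],[243,73],[211,71]]]'
```

```text
[ 0.534  -0.0619] L [0.043 0.026] yaw 0.138 0.123 tool 0.09 shift [5.38 3.49] turn 0.043
[ 0.595  -0.0645] L [0.044 0.025] yaw 0.092 0.075 tool 0.09 shift [11.48  3.23] turn -0.003
```

```bash
python3 -m crank '[[[2.7,1.7,-1,0,0,0.02,0.5],[5.4,3.5,-4,0,0,0.02,0.5],[5.4,3.5,-9,0,0,0.02,0.5],[5.4,3.5,-12,0,0,0.02,0.5],[5.4,3.5,-13.7,0,0,0.02,0.5]]]' 40
python3 -m crank '[[[0,0,0,0,0,0,0.3],[0,0,0,0,0,0,0.1],[0,0,0,0,0,0,0.1],[0,0,0,0,0,0,0.1],[0,0,3,0,0,0,0.1]]]' 40
python3 -m crank '[[[0,0,4,0,0,0,0.1],[0,0,9,0,0,-0.1,0.1],[-0.5,-6,10,0,0,-0.2,0.1],[-1,-12,10,0,0,-0.3,0.1],[-1.5,-18,10,0,0,-0.37,0.1]]]' 40
python3 -c "
from h import *
s=st()"
```

```text
time_s: 17.92
eef_pos: [0.5336, -0.0618, 0.0362]
tcp_rot: [0.998, 0.055, -0.001, 0.0]
ft_force: [0.0, -0.2, 0.5]
width: 0.0429
time_s: 18.55
eef_pos: [0.5331, -0.0601, 0.0671]
tcp_rot: [0.998, 0.056, -0.002, -0.0]
ft_force: [0.6, 0.3, -0.5]
width: 0.025
time_s: 19.18
eef_pos: [0.5194, -0.2419, 0.1689]
tcp_rot: [0.992, -0.13, 0.001, 0.0]
ft_force: [1.2, 0.3, -0.1]
width: 0.025
t 19.18 pos [ 0.5194 -0.2419  0.1689] rot [ 0.966 -0.257  0.002 -0.257 -0.966 -0.001  0.002  0.    -1.   ] F [ 1.2  0.3 -0.1] w 0.025
```

```bash
python3 -m crank '[[[-0.5,-6,0,0,0,0,0.1],[-1,-12,-1,0,0,0,0.1],[-1.4,-16.3,-3,0,0,0,0.1],[-1.4,-16.3,-8,0,0,0,0.1],[-1.4,-16.3,-11,0,0,0,0.1]]]' 40
python3 -m crank '[[[0,0,-1.5,0,0,0,0.1],[0,0,-2.2,0,0,0,0.1],[0,0,-2.2,0,0,0,0.1],[0,0,-2.2,0,0,0,0.5],[0,0,-2.2,0,0,0,0.5]]]' 40
python3 -m crank '[[[0,0,3,0,0,0,0.5],[0,0,9,0,0,0.05,0.5],[0,6,12,0,0,0.1,0.5],[1,12,12,0,0,0.2,0.5],[1.5,18,12,0,0,0.3,0.5]]]' 40
python3 -m crank '[[[1,6,0,0,0,0.05,0.5],[2,11,0,0,0,0.05,0.5],[2,11,0,0,0,0.05,0.5],[2,11,0,0,0,0.05,0.5],[2,11,0,0,0,0.05,0.5]]]' 40
python3 - <<'E'
from h import *
s=st();snap('wrist','w12');snap('side','d12')
E
```

```text
time_s: 19.8
eef_pos: [0.5043, -0.4033, 0.0559]
tcp_rot: [0.992, -0.129, -0.001, -0.0]
ft_force: [-0.3, 0.5, -0.1]
width: 0.0253
time_s: 20.42
eef_pos: [0.506, -0.4035, 0.0369]
tcp_rot: [0.992, -0.129, 0.001, 0.0]
ft_force: [0.5, 0.2, -1.1]
width: 0.0426
time_s: 21.05
eef_pos: [0.5212, -0.2218, 0.1574]
tcp_rot: [1.0, 0.023, 0.001, 0.001]
ft_force: [0.7, 1.1, -0.7]
width: 0.0428
time_s: 21.68
eef_pos: [0.5402, -0.1151, 0.156]
tcp_rot: [0.999, 0.045, 0.0, 0.0]
ft_force: [-0.4, -0.1, -0.3]
width: 0.0428
t 21.68 pos [ 0.5402 -0.1151  0.156 ] rot [ 0.996  0.09   0.     0.09  -0.996 -0.001  0.     0.001 -1.   ] F [-0.4 -0.1 -0.3] w 0.0428
```

View pics/w12.png

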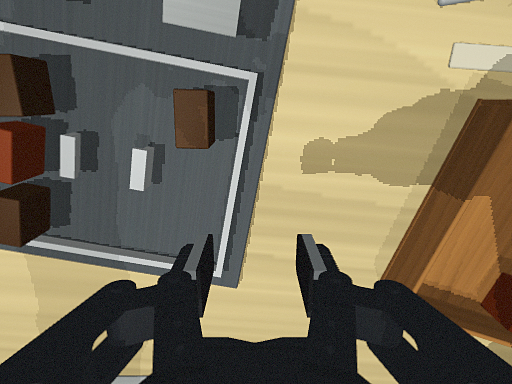

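View pics/d12.png

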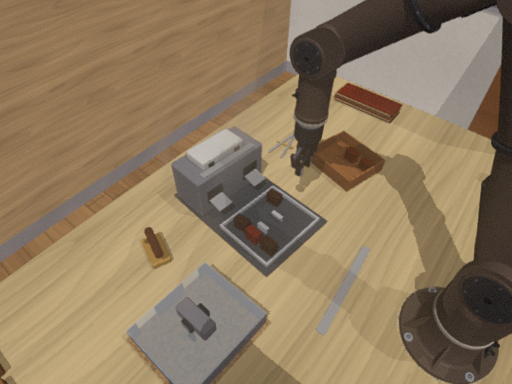

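Two are in the tote and four remain in the tray. D's top is at (174,90)–(209,147).

```bash
python3 b.py w12 '[[[174,90],[207,88.5],[209.5,147],[177,149]]]'
```

```text
[ 0.5957 -0.0637] L [0.043 0.025] yaw 0.078 0.141 tool 0.09 shift [5.55 5.11] turn 0.009
```

```bash
python3 -m crank '[[[2.7,2.5,0,0,0,0,0.5],[5.5,5.1,-2,0,0,0,0.5],[5.5,5.1,-7,0,0,0,0.5],[5.5,5.1,-10,0,0,0,0.5],[5.5,5.1,-11.8,0,0,0,0.5]]]' 40
python3 -m crank '[[[0,0,0,0,0,0,0.3],[0,0,0,0,0,0,0.1],[0,0,0,0,0,0,0.1],[0,0,0,0,0,0,0.1],[0,0,3,0,0,0,0.1]]]' 40
python3 -m crank '[[[0,0,4,0,0,0,0.1],[0,0,9,0,0,-0.1,0.1],[0,-6,10,0,0,-0.2,0.1],[-0.5,-12,10,0,0,-0.3,0.1],[-1,-18,10,0,0,-0.35,0.1]]]' 40
python3 -c "
from h import *
s=st()"
```

```text
time_s: 22.4
eef_pos: [0.5947, -0.0632, 0.0362]
tcp_rot: [0.999, 0.046, -0.001, 0.0]
ft_force: [0.5, -0.6, 0.2]
width: 0.0428
time_s: 23.02
eef_pos: [0.5939, -0.0622, 0.0668]
tcp_rot: [0.999, 0.046, -0.002, -0.0]
ft_force: [1.1, -0.1, -0.1]
width: 0.0251
time_s: 23.65
eef_pos: [0.5854, -0.2439, 0.1689]
tcp_rot: [0.992, -0.129, 0.001, 0.0]
ft_force: [0.8, 0.6, -0.6]
width: 0.0256
t 23.65 pos [ 0.5854 -0.2439  0.1689] rot [ 0.967 -0.257  0.001 -0.257 -0.967 -0.001  0.002  0.    -1.   ] F [ 0.8  0.6 -0.6] w 0.0256
```

```bash
python3 -m crank '[[[-0.7,-6,0,0,0,0,0.1],[-1.4,-12,0,0,0,0,0.1],[-2.2,-17.6,-3,0,0,0,0.1],[-2.2,-17.6,-8,0,0,0,0.1],[-2.2,-17.6,-11,0,0,0,0.1]]]' 40
python3 -m crank '[[[0,0,-1.5,0,0,0,0.1],[0,0,-2.2,0,0,0,0.1],[0,0,-2.2,0,0,0,0.1],[0,0,-2.2,0,0,0,0.5],[0,0,-2.2,0,0,0,0.5]]]' 40
python3 -m crank '[[[0,0,3,0,0,0,0.5],[0,0,9,0,0,0.05,0.5],[0,6,13,0,0,0.1,0.5],[-0.5,12,16,0,0,0.13,0.5],[-0.8,18,18,0,0,0.13,0.5]]]' 40
python3 -m crank '[[[-0.2,6,0,0,0,0,0.5],[-0.5,12,0,0,0,0,0.5],[-0.8,18,0,0,0,0,0.5],[-1,25,0,0,0,0,0.5],[-1,27,0,0,0,0,0.5]]]' 40
python3 -m crank '[[[0,0,0,0,0,0,0.5],[0,0,0,0,0,0,0.5],[0,0,0,0,0,0,0.5],[0,0,0,0,0,0,0.5],[0,0,0,0,0,0,0.5]]]' 40
python3 - <<'E'
from h import *
s=st();snap('wrist','w13');snap('side','d13')
E
```

```text
time_s: 24.28
eef_pos: [0.5619, -0.4188, 0.0555]
tcp_rot: [0.992, -0.129, -0.001, -0.0]
ft_force: [0.4, 0.3, -1.3]
width: 0.0253
time_s: 24.9
eef_pos: [0.564, -0.4186, 0.037]
tcp_rot: [0.992, -0.128, 0.001, 0.0]
ft_force: [-0.5, 1.0, 0.4]
width: 0.0429
time_s: 25.52
eef_pos: [0.5564, -0.2511, 0.2129]
tcp_rot: [0.998, -0.064, 0.001, 0.0]
ft_force: [1.1, 0.1, 0.4]
width: 0.0426
time_s: 26.15
eef_pos: [0.5459, 0.0222, 0.2117]
tcp_rot: [0.998, -0.061, 0.001, -0.001]
ft_force: [0.1, -0.2, -0.2]
width: 0.0425
time_s: 26.78
eef_pos: [0.5462, 0.0171, 0.2107]
tcp_rot: [0.998, -0.064, -0.0, 0.0]
ft_force: [-0.3, 0.4, 0.6]
width: 0.0423
t 26.77 pos [0.5462 0.0171 0.2107] rot [ 0.992 -0.128 -0.    -0.128 -0.992 -0.    -0.     0.    -1.   ] F [-0.3  0.4  0.6] w 0.0423
```

View pics/w13.png

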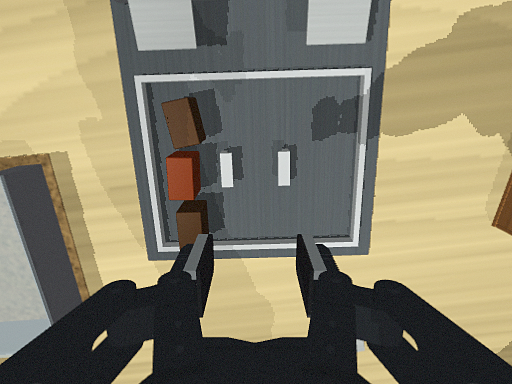

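View pics/d13.png

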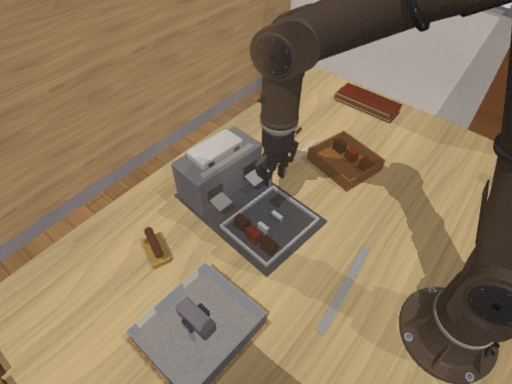

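Three are in the tote; A, B and C remain. Enlarging those three.

Run:
```python
import cv2
a=cv2.imread('pics/w13.png'); cv2.imwrite('pics/w13c.png',cv2.resize(a[90:250,140:230],None,fx=5,fy=3.7*5/5,interpolation=cv2.INTER_CUBIC) if 0 else cv2.resize(a[90:210,140:230],None,fx=5,fy=5,interpolation=cv2.INTER_CUBIC))
```

```text
(no output)
```

View pics/w13c.png

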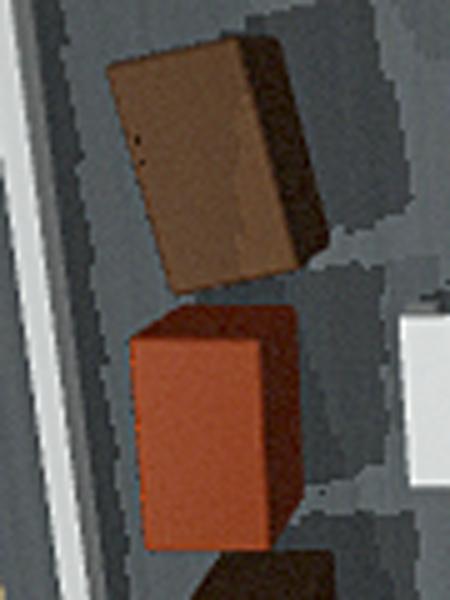

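```bash
python3 b.py w13 '[[[161,103.2],[187.6,97.2],[199,143.2],[175.2,148.4]],[[165.6,157.6],[192,157.2],[193.6,199.6],[169,199.6]]]'
```

```text
[0.6075 0.0777] L [0.043 0.024] yaw 0.085 0.081 tool -0.128 shift [6.13 6.03] turn 0.212
[0.5549 0.0891] L [0.043 0.025] yaw -0.143 -0.121 tool -0.128 shift [0.87 7.17] turn -0.008
```

```bash
python3 -m crank '[[[0.9,5,-3,0,0,0,0.45],[0.9,7.2,-8,0,0,0,0.45],[0.9,7.2,-13,0,0,0,0.45],[0.9,7.2,-16,0,0,0,0.45],[0.9,7.2,-17.2,0,0,0,0.45]]]' 40
python3 -m crank '[[[0,0,0,0,0,0,0.3],[0,0,0,0,0,0,0.1],[0,0,0,0,0,0,0.1],[0,0,0,0,0,0,0.1],[0,0,3,0,0,0,0.1]]]' 40
python3 -m crank '[[[0,0,5,0,0,0,0.1],[0,-4,10,0,0,0,0.1],[0,-10,10,0,0,-0.03,0.1],[-0.3,-16,10,0,0,-0.08,0.1],[-0.5,-22,10,0,0,-0.13,0.1]]]' 40
python3 -c "
from h import *
s=st()"
```

```text
time_s: 27.5
eef_pos: [0.5542, 0.0894, 0.037]
tcp_rot: [0.998, -0.064, -0.001, 0.0]
ft_force: [-0.7, 0.6, 0.1]
width: 0.0386
time_s: 28.12
eef_pos: [0.5538, 0.0893, 0.0678]
tcp_rot: [0.998, -0.064, -0.002, 0.001]
ft_force: [1.1, 1.0, -0.3]
width: 0.0253
time_s: 28.75
eef_pos: [0.55, -0.1322, 0.1695]
tcp_rot: [0.992, -0.129, 0.001, 0.0]
ft_force: [0.9, -0.1, 0.5]
width: 0.0257
t 28.75 pos [ 0.55   -0.1322  0.1695] rot [ 0.967 -0.256  0.001 -0.256 -0.967 -0.     0.001 -0.    -1.   ] F [ 0.9 -0.1  0.5] w 0.0257
```

```bash
python3 -m crank '[[[-0.7,-6,0,0,0,0,0.1],[-1.4,-12,0,0,0,0,0.1],[-2.4,-17,0,0,0,0,0.1],[-2.4,-19.5,0,0,0,0,0.1],[-2.4,-19.5,0,0,0,0,0.1]]]' 40
python3 - <<'E'
from h import *
s=st();snap('wrist','w14')
E
```

```text
time_s: 29.38
eef_pos: [0.5252, -0.3281, 0.1689]
tcp_rot: [0.991, -0.131, 0.0, 0.001]
ft_force: [0.1, -0.1, 0.6]
width: 0.0256
t 29.38 pos [ 0.5252 -0.3281  0.1689] rot [ 0.966 -0.259 -0.    -0.259 -0.966 -0.001  0.     0.001 -1.   ] F [ 0.1 -0.1  0.6] w 0.0256
```

View pics/w14.png

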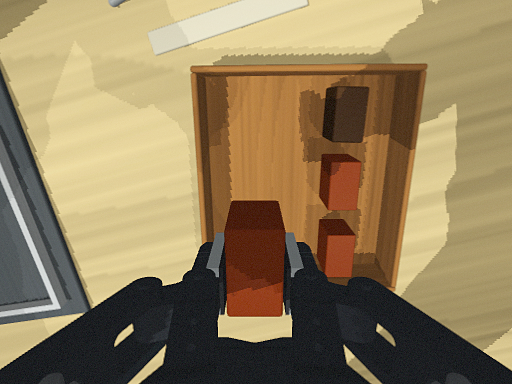

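The three placed blocks stand upright in one row and the slot below is clear. Lowering this one.

```bash
python3 -m crank '[[[0,0,-4,0,0,0,0.1],[0,0,-9,0,0,0,0.1],[0,0,-12,0,0,0,0.1],[0,0,-13.2,0,0,0,0.1],[0,0,-13.2,0,0,0,0.1]]]' 40
python3 -m crank '[[[0,0,0,0,0,0,0.5],[0,0,0,0,0,0,0.5],[0,0,4,0,0,0,0.5],[0,0,10,0,0,0,0.5],[0,6,15,0,0,0.05,0.5]]]' 40
python3 -m crank '[[[0,6,1,0,0,0.05,0.5],[0,12,2,0,0,0.08,0.5],[0,18,3,0,0,0.08,0.5],[0,24,3,0,0,0.08,0.5],[0,30,3,0,0,0.08,0.5]]]' 40
python3 -m crank '[[[0,2,0,0,0,0,0.5],[0,2,0,0,0,0,0.5],[0,2,0,0,0,0,0.5],[0,2,0,0,0,0,0.5],[0,2,0,0,0,0,0.5]]]' 40
python3 - <<'E'
from h import *
s=st();snap('wrist','w15')
E
```

```text
time_s: 30.05
eef_pos: [0.5268, -0.3239, 0.0369]
tcp_rot: [0.992, -0.128, -0.0, -0.0]
ft_force: [0.0, -0.2, 1.4]
width: 0.0254
time_s: 30.68
eef_pos: [0.5264, -0.2813, 0.1801]
tcp_rot: [0.994, -0.106, 0.002, 0.002]
ft_force: [1.9, 0.5, 0.7]
width: 0.0427
time_s: 31.3
eef_pos: [0.5262, 0.0245, 0.2078]
tcp_rot: [0.998, -0.064, 0.001, -0.0]
ft_force: [1.0, -0.2, -0.0]
width: 0.0423
time_s: 31.92
eef_pos: [0.5263, 0.0415, 0.2068]
tcp_rot: [0.998, -0.065, -0.0, 0.0]
ft_force: [0.2, -0.7, 0.2]
width: 0.0431
t 31.93 pos [0.5263 0.0415 0.2068] rot [ 0.992 -0.129 -0.    -0.129 -0.992 -0.     0.     0.    -1.   ] F [ 0.2 -0.7  0.2] w 0.0431
```

View pics/w15.png

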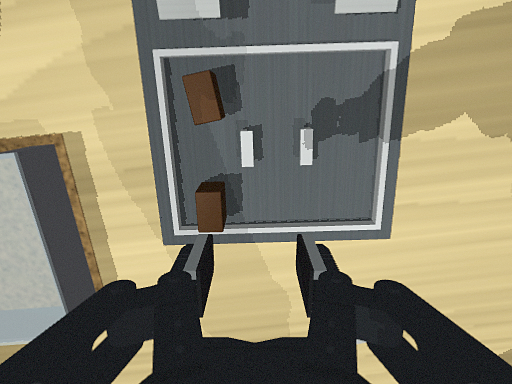

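Two walnut blocks are left: A at (203,97) and C at (210,212).

```bash
python3 b.py w15 '[[[196,192.5],[223,193],[224,232],[198,231.5]],[[183,77],[211,71],[223,118],[196,124.5]]]'
```

```text
[0.4976 0.0892] L [0.042 0.027] yaw -0.137 -0.15 tool -0.129 shift [-2.87  4.74] turn -0.012
[0.6072 0.0765] L [0.042 0.026] yaw 0.094 0.082 tool -0.129 shift [8.09 3.47] turn 0.219
```

```bash
python3 -m crank '[[[-1.4,3,-3,0,0,0,0.45],[-2.8,4.8,-8,0,0,0,0.45],[-2.8,4.8,-13,0,0,0,0.45],[-2.8,4.8,-16,0,0,0,0.45],[-2.8,4.8,-16.8,0,0,0,0.45]]]' 40
python3 -m crank '[[[0,0,0,0,0,0,0.3],[0,0,0,0,0,0,0.1],[0,0,0,0,0,0,0.1],[0,0,0,0,0,0,0.1],[0,0,3,0,0,0,0.1]]]' 40
python3 -m crank '[[[0,0,5,0,0,0,0.1],[0,-4,10,0,0,0,0.1],[0,-10,10,0,0,-0.03,0.1],[0,-16,10,0,0,-0.08,0.1],[0,-22,10,0,0,-0.13,0.1]]]' 40
python3 -c "
from h import *
s=st()"
```

```text
time_s: 32.6
eef_pos: [0.4971, 0.0901, 0.0371]
tcp_rot: [0.998, -0.064, -0.002, 0.001]
ft_force: [0.3, -0.0, 0.2]
width: 0.0385
time_s: 33.22
eef_pos: [0.4969, 0.0903, 0.0679]
tcp_rot: [0.998, -0.064, -0.002, 0.001]
ft_force: [0.8, 0.7, 0.9]
width: 0.0252
time_s: 33.85
eef_pos: [0.4981, -0.1312, 0.1694]
tcp_rot: [0.992, -0.129, 0.001, 0.0]
ft_force: [0.8, -0.1, -0.1]
width: 0.0253
t 33.85 pos [ 0.4981 -0.1312  0.1694] rot [ 0.967 -0.256  0.001 -0.256 -0.967 -0.     0.001 -0.    -1.   ] F [ 0.8 -0.1 -0.1] w 0.0253
```

Slot (0.468, -0.312): shift (-3.0, -18).

```bash
python3 -m crank '[[[-1,-6,0,0,0,0,0.1],[-2,-12,0,0,0,0,0.1],[-3,-18,-1,0,0,0,0.1],[-3,-18,-5,0,0,0,0.1],[-3,-18,-9,0,0,0,0.1]]]' 40
python3 -m crank '[[[0,0,-3,0,0,0,0.1],[0,0,-4.2,0,0,0,0.1],[0,0,-4.2,0,0,0,0.1],[0,0,-4.2,0,0,0,0.5],[0,0,-4.2,0,0,0,0.5]]]' 40
python3 -m crank '[[[0,0,3,0,0,0,0.5],[0,0,9,0,0,0.05,0.5],[1.5,6,13,0,0,0.1,0.5],[3,12,16,0,0,0.13,0.5],[4.5,18,17,0,0,0.13,0.5]]]' 40
python3 -m crank '[[[1.5,6,0,0,0,0.05,0.5],[3,12,0,0,0,0.1,0.5],[4,18,0,0,0,0.15,0.5],[4.5,20,0,0,0,0.18,0.5],[4.5,20,0,0,0,0.18,0.5]]]' 40
python3 - <<'E'
from h import *
s=st();snap('wrist','w16')
E
```

```text
time_s: 34.48
eef_pos: [0.468, -0.3106, 0.0783]
tcp_rot: [0.992, -0.13, 0.001, 0.0]
ft_force: [1.7, 0.7, -1.4]
width: 0.0251
time_s: 35.1
eef_pos: [0.4687, -0.3096, 0.0375]
tcp_rot: [0.992, -0.129, 0.001, 0.0]
ft_force: [0.7, -0.5, 1.2]
width: 0.0429
time_s: 35.72
eef_pos: [0.5102, -0.1443, 0.2054]
tcp_rot: [0.998, -0.064, 0.002, 0.0]
ft_force: [1.3, 0.3, 0.1]
width: 0.0427
time_s: 36.35
eef_pos: [0.5543, 0.0561, 0.2032]
tcp_rot: [1.0, 0.027, 0.0, -0.0]
ft_force: [-0.4, -0.2, 1.2]
width: 0.0433
t 36.35 pos [0.5543 0.0561 0.2032] rot [ 0.998  0.055  0.     0.055 -0.998  0.     0.    -0.    -1.   ] F [-0.4 -0.2  1.2] w 0.0433
```

View pics/w16.png

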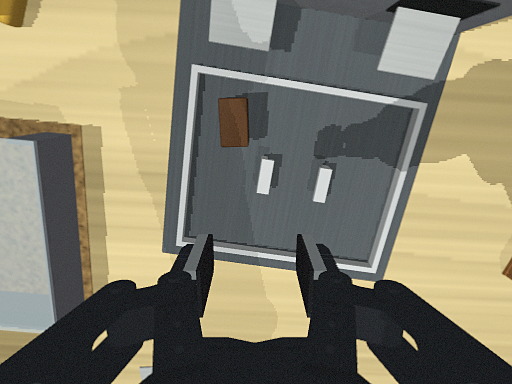

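Only A remains, with its top at (219,98)–(248,146).

```bash
python3 b.py w16 '[[[219,98],[246.5,98],[247.5,146.5],[222,147]]]'
```

```text
[0.6072 0.0769] L [0.043 0.024] yaw 0.077 0.064 tool 0.052 shift [5.3 2.3] turn 0.021
```

```bash
python3 -m crank '[[[2.6,1.2,-2,0,0,0.03,0.45],[5.3,2.2,-7,0,0,0.03,0.45],[5.3,2.2,-12,0,0,0.03,0.45],[5.3,2.2,-15.5,0,0,0.03,0.45],[5.3,2.2,-16.5,0,0,0.03,0.45]]]' 40
python3 -m crank '[[[0,0,0,0,0,0,0.3],[0,0,0,0,0,0,0.1],[0,0,0,0,0,0,0.1],[0,0,0,0,0,0,0.1],[0,0,3,0,0,0,0.1]]]' 40
python3 -m crank '[[[0,0,5,0,0,-0.05,0.1],[0,-4,10,0,0,-0.1,0.1],[0,-10,10,0,0,-0.2,0.1],[0,-16,10,0,0,-0.28,0.1],[-0.5,-22,10,0,0,-0.34,0.1]]]' 40
python3 -c "
from h import *
s=st()"
```

```text
time_s: 37.02
eef_pos: [0.6058, 0.0735, 0.0358]
tcp_rot: [0.999, 0.039, -0.002, 0.001]
ft_force: [0.6, -0.2, 0.1]
width: 0.0385
time_s: 37.65
eef_pos: [0.6057, 0.0764, 0.0668]
tcp_rot: [0.999, 0.041, -0.002, 0.0]
ft_force: [0.2, 0.3, -0.4]
width: 0.0252
time_s: 38.28
eef_pos: [0.6023, -0.145, 0.1687]
tcp_rot: [0.992, -0.129, 0.001, 0.0]
ft_force: [-0.1, 0.4, -0.1]
width: 0.0252
t 38.27 pos [ 0.6023 -0.145   0.1687] rot [ 0.966 -0.257  0.001 -0.257 -0.966 -0.     0.001 -0.    -1.   ] F [-0.1  0.4 -0.1] w 0.0252
```

Slot (0.584, -0.343): shift (-1.8, -19.8).

```bash
python3 -m crank '[[[-0.6,-6,0,0,0,0,0.1],[-1.2,-12,0,0,0,0,0.1],[-1.8,-18,0,0,0,0,0.1],[-1.8,-19.8,-4,0,0,0,0.1],[-1.8,-19.8,-8,0,0,0,0.1]]]' 40
python3 -m crank '[[[0,0,-3,0,0,0,0.1],[0,0,-5,0,0,0,0.1],[0,0,-5.2,0,0,0,0.1],[0,0,-5.2,0,0,0,0.5],[0,0,-5.2,0,0,0,0.5]]]' 40
python3 -m crank '[[[0,0,3,0,0,0,0.5],[0,0,9,0,0,0,0.5],[-2,2,15,0,0,0,0.5],[-5,2,20,0,0,0,0.5],[-6,2,25,0,0,0,0.5]]]' 40
python3 - <<'E'
from h import *
s=st();snap('wrist','w17');snap('side','d17')
E
```

```text
time_s: 38.9
eef_pos: [0.5836, -0.3445, 0.0876]
tcp_rot: [0.991, -0.13, 0.001, 0.001]
ft_force: [-0.0, -0.0, -1.2]
width: 0.0254
time_s: 39.52
eef_pos: [0.5849, -0.3414, 0.037]
tcp_rot: [0.992, -0.129, 0.001, 0.0]
ft_force: [0.1, 0.2, 0.6]
width: 0.0431
time_s: 40.15
eef_pos: [0.5226, -0.3213, 0.2891]
tcp_rot: [0.992, -0.129, 0.001, 0.001]
ft_force: [0.9, 0.3, 0.3]
width: 0.0429
t 40.15 pos [ 0.5226 -0.3213  0.2891] rot [ 0.967 -0.256  0.001 -0.256 -0.967 -0.001  0.001  0.001 -1.   ] F [0.9 0.3 0.3] w 0.0429
```

View pics/w17.png

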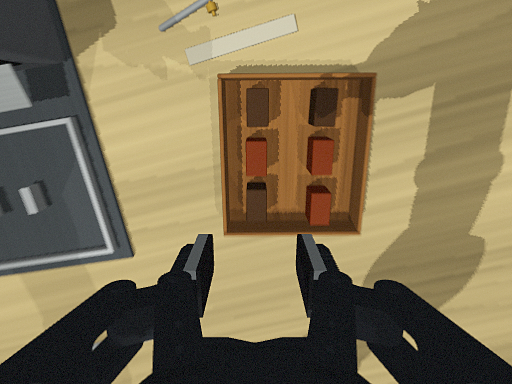

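View pics/d17.png

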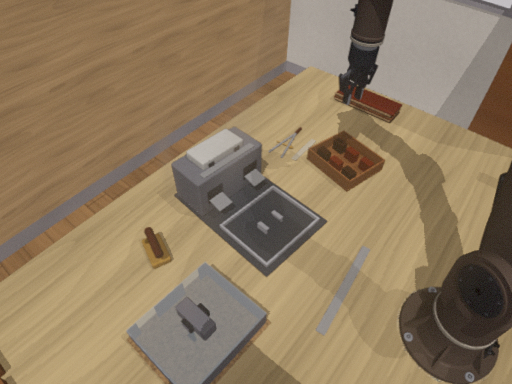

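All six are upright in the tote and the tray is empty. Moving back over the cover, jaws open.

```bash
python3 -m crank '[[[0,6,0,0,0,0.04,1],[-0.5,12,0,0,0,0.08,1],[-1,18,0,0,0,0.12,1],[-1,24,0,0,0,0.16,1],[-1,30,0,0,0,0.2,1]]]' 40
python3 -m crank '[[[-0.5,6,0,0,0,0.01,1],[-1,12,0,0,0,0.015,1],[-1.5,18,0,0,0,0.015,1],[-2,24,0,0,0,0.015,1],[-2.7,30,0,0,0,0.015,1]]]' 40
python3 -m crank '[[[0,6,0,0,0,0,1],[0,10.4,0,0,0,0,1],[0,10.4,0,0,0,0,1],[0,10.4,0,0,0,0,1],[0,10.4,0,0,0,0,1]]]' 40
python3 - <<'E'
from h import *
s=st();snap('wrist','w18')
print(np.round(s['q'],2))
E
```

```text
time_s: 40.88
eef_pos: [0.514, -0.0193, 0.2866]
tcp_rot: [1.0, -0.028, 0.001, 0.0]
ft_force: [1.5, 0.4, 0.1]
width: 0.0858
time_s: 41.5
eef_pos: [0.4871, 0.2806, 0.2864]
tcp_rot: [1.0, -0.022, 0.001, -0.0]
ft_force: [0.3, -0.1, -0.6]
width: 0.0856
time_s: 42.12
eef_pos: [0.4879, 0.3813, 0.2862]
tcp_rot: [1.0, -0.022, 0.0, 0.0]
ft_force: [-0.6, -0.6, -0.3]
width: 0.0851
t 42.12 pos [0.4879 0.3813 0.2862] rot [ 0.999 -0.045  0.001 -0.045 -0.999 -0.001  0.001  0.001 -1.   ] F [-0.6 -0.6 -0.3] w 0.0851
[-0.45  0.44 -0.45  1.5   0.2   1.24 -2.54]
```

View pics/w18.png

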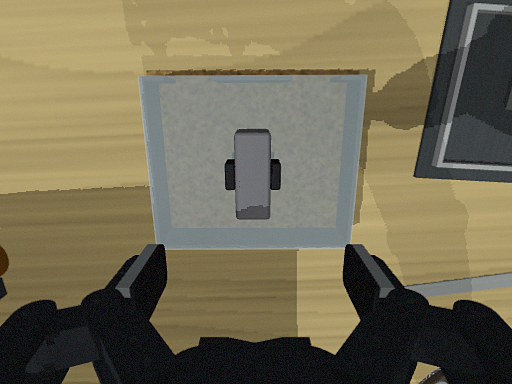

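The cover is undisturbed, centred at about (253,162). Regrasping at the pose it was released from.

```bash
python3 -m crank '[[[-0.3,0.25,-6,0,0,0,1],[-0.3,0.25,-12,0,0,0,1],[-0.3,0.25,-17,0,0,0,1],[-0.3,0.25,-19.5,0,0,0,1],[-0.3,0.25,-19.9,0,0,0,1]]]' 60
python3 -m crank '[[[0,0,0,0,0,0,1],[0,0,0,0,0,0,0.7],[0,0,0,0,0,0,0.4],[0,0,0,0,0,0,0.4],[0,0,0,0,0,0,0.4]]]' 60
python3 -c "
from h import *
s=st();snap('wrist','w19')"
```

```text
time_s: 42.8
eef_pos: [0.4839, 0.3835, 0.0855]
tcp_rot: [1.0, -0.022, -0.001, 0.001]
ft_force: [-0.1, 0.9, -0.2]
width: 0.0854
time_s: 43.42
eef_pos: [0.4852, 0.3849, 0.0896]
tcp_rot: [1.0, -0.022, 0.001, 0.0]
ft_force: [-2.7, -6.9, 19.7]
width: 0.0407
t 43.42 pos [0.4852 0.3849 0.0896] rot [ 0.999 -0.043  0.003 -0.043 -0.999 -0.     0.003  0.    -1.   ] F [-2.7 -6.9 19.7] w 0.0407
```

View pics/w19.png

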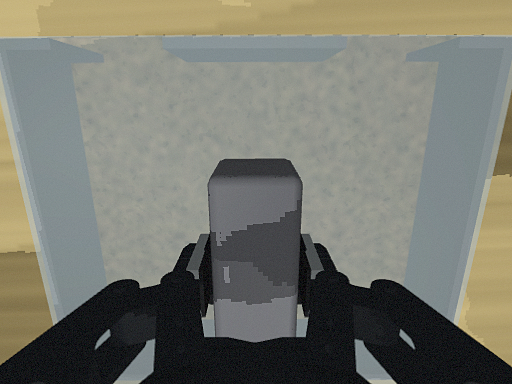

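Gripped at the same width as before. Lifting and carrying it back over the tray.

```bash
python3 -m crank '[[[0,0,1,0,0,0,0.4],[0,0,3,0,0,0,0.4],[0,0,6,0,0,0,0.4],[0,0,9,0,0,0,0.4],[0,0,10.5,0,0,0,0.4]]]' 60
python3 -m crank '[[[0.9,-5,0,0,0,-0.01,0.4],[1.8,-10,0,0,0,-0.02,0.4],[2.7,-15,0,0,0,-0.03,0.4],[3.6,-20,0,0,0,-0.04,0.4],[4.5,-25,0,0,0,-0.051,0.4]]]' 60
python3 -m crank '[[[0.9,-5,0,0,0,0,0.4],[1.7,-9,0,0,0,0,0.4],[2.1,-11.8,0,0,0,0,0.4],[2.1,-11.8,0,0,0,0,0.4],[2.1,-11.8,0,0,0,0,0.4]]]' 60
python3 -c "
from h import *
s=st();snap('wrist','w20');snap('side','d20');snap('scene','s20')"
```

```text
time_s: 44.1
eef_pos: [0.4845, 0.3859, 0.1938]
tcp_rot: [1.0, -0.021, 0.001, -0.001]
ft_force: [0.8, 0.4, -4.0]
width: 0.0402
time_s: 44.72
eef_pos: [0.529, 0.1336, 0.1916]
tcp_rot: [0.999, -0.047, -0.0, 0.0]
ft_force: [0.9, 0.4, -3.6]
width: 0.0399
time_s: 45.35
eef_pos: [0.5499, 0.018, 0.1916]
tcp_rot: [0.999, -0.047, -0.0, -0.0]
ft_force: [-0.6, 0.7, -2.3]
width: 0.0399
t 45.35 pos [0.5499 0.018  0.1916] rot [ 0.996 -0.093 -0.001 -0.093 -0.996  0.001 -0.001 -0.001 -1.   ] F [-0.6  0.7 -2.3] w 0.0399
```

View pics/w20.png

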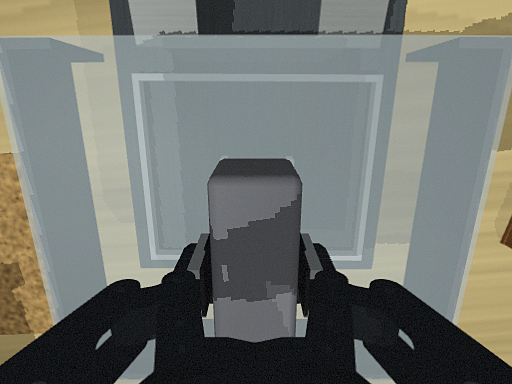

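View pics/s20.png

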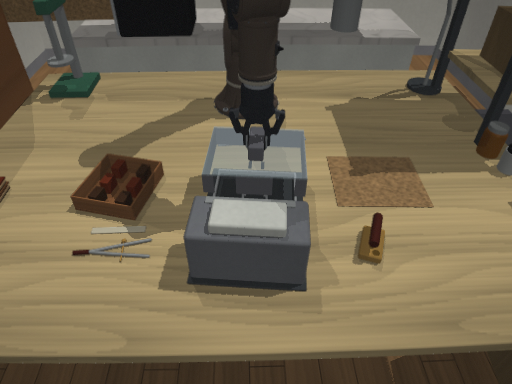

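Cover is level and aligned above the tray. Trimming, then descending partway.

```bash
python3 -m crank '[[[0.1,-0.2,-1.5,0,0,0,0.4],[0.1,-0.2,-3,0,0,0,0.4],[0.1,-0.2,-4.5,0,0,0,0.4],[0.1,-0.2,-6,0,0,0,0.4],[0.1,-0.2,-6,0,0,0,0.4]]]' 60
python3 -m crank '[[[0,0,0,0,0,0,0.4],[0,0,0,0,0,0,0.4],[0,0,0,0,0,0,0.4],[0,0,0,0,0,0,0.4],[0,0,0,0,0,0,0.4]]]' 60
python3 -c "
from h import *
s=st();snap('wrist','w21');snap('side','d21')"
python3 -c "
import cv2
a=cv2.imread('pics/d21.png');cv2.imwrite('pics/d21c.png',cv2.resize(a[150:290,180:340],None,fx=4.2,fy=4.2,interpolation=cv2.INTER_CUBIC))"
```

```text
time_s: 46.12
eef_pos: [0.5502, 0.0152, 0.1304]
tcp_rot: [0.999, -0.047, -0.001, 0.0]
ft_force: [0.5, -0.7, -3.1]
width: 0.04
time_s: 46.75
eef_pos: [0.5513, 0.0153, 0.1321]
tcp_rot: [0.999, -0.047, 0.0, 0.0]
ft_force: [0.4, 0.1, -2.6]
width: 0.0401
t 46.75 pos [0.5513 0.0153 0.1321] rot [ 0.996 -0.094  0.    -0.094 -0.996 -0.     0.    -0.    -1.   ] F [ 0.4  0.1 -2.6] w 0.0401
```

View pics/w21.png

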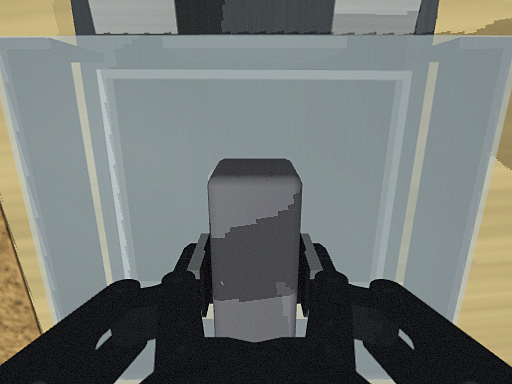

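View pics/d21c.png

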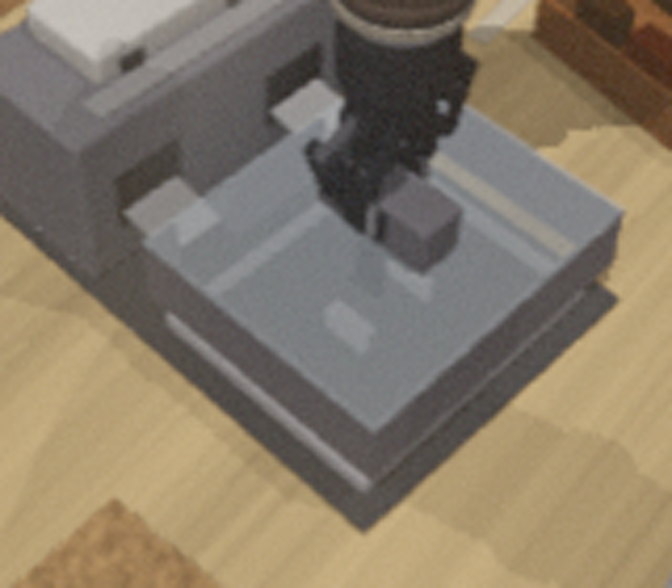

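Alignment is symmetric (lip columns 97/412, housing centred at 255). Lowering slowly while squeezed.

```bash
python3 -m crank '[[[0,0,-0.7,0,0,0,0.4],[0,0,-1.4,0,0,0,0.4],[0,0,-2.1,0,0,0,0.4],[0,0,-2.8,0,0,0,0.4],[0,0,-3.2,0,0,0,0.4]]]' 60
python3 -m crank '[[[0,0,-0.1,0,0,0,0.4],[0,0,-0.2,0,0,0,0.4],[0,0,-0.3,0,0,0,0.4],[0,0,-0.4,0,0,0,0.4],[0,0,-0.4,0,0,0,0.4]]]' 60
python3 -c "
from h import *
s=st()"
```

```text
time_s: 47.48
eef_pos: [0.551, 0.0153, 0.0993]
tcp_rot: [0.999, -0.047, -0.0, 0.0]
ft_force: [0.1, 0.7, -3.3]
width: 0.0401
time_s: 48.1
eef_pos: [0.5512, 0.0153, 0.096]
tcp_rot: [0.999, -0.047, 0.0, 0.0]
ft_force: [0.1, 0.5, -3.6]
width: 0.0399
t 48.1 pos [0.5512 0.0153 0.096 ] rot [ 0.996 -0.094  0.    -0.094 -0.996 -0.     0.     0.    -1.   ] F [ 0.1  0.5 -3.6] w 0.0399
```

```bash
python3 -m crank '[[[0,0,-0.1,0,0,0,0.4],[0,0,-0.2,0,0,0,0.4],[0,0,-0.3,0,0,0,0.4],[0,0,-0.3,0,0,0,0.4],[0,0,-0.3,0,0,0,0.4]]]' 60
python3 -m crank '[[[0,0,-0.1,0,0,0,0.4],[0,0,-0.2,0,0,0,0.4],[0,0,-0.2,0,0,0,0.4],[0,0,-0.2,0,0,0,0.4],[0,0,-0.2,0,0,0,0.4]]]' 60
python3 -c "
from h import *
s=st()"
```

```text
time_s: 48.72
eef_pos: [0.5514, 0.0153, 0.0947]
tcp_rot: [0.999, -0.047, 0.001, 0.0]
ft_force: [-6.8, -1.4, 18.6]
width: 0.0399
time_s: 49.35
eef_pos: [0.5516, 0.0153, 0.0946]
tcp_rot: [0.999, -0.047, 0.001, 0.001]
ft_force: [-15.1, -1.8, 40.8]
width: 0.0403
t 49.35 pos [0.5516 0.0153 0.0946] rot [ 0.996 -0.094  0.002 -0.094 -0.996 -0.001  0.002  0.001 -1.   ] F [-15.1  -1.8  40.8] w 0.0403
```

Contact came at TCP 0.0947, where the seated pose predicts it. Easing the load and checking before release.

```bash
python3 -m crank '[[[0,0,0.2,0,0,0,0.4],[0,0,0.3,0,0,0,0.4],[0,0,0.3,0,0,0,0.4],[0,0,0.3,0,0,0,0.4],[0,0,0.3,0,0,0,0.4]]]' 60
python3 -c "
from h import *
s=st();snap('wrist','w22');snap('side','d22')"
python3 -c "
import cv2
a=cv2.imread('pics/d22.png');cv2.imwrite('pics/d22c.png',cv2.resize(a[150:290,180:340],None,fx=4.2,fy=4.2,interpolation=cv2.INTER_CUBIC))"
```

```text
time_s: 49.98
eef_pos: [0.5514, 0.0153, 0.0948]
tcp_rot: [0.999, -0.047, 0.0, 0.0]
ft_force: [-4.1, -0.3, 10.7]
width: 0.0403
t 49.98 pos [0.5514 0.0153 0.0948] rot [ 0.996 -0.094  0.001 -0.094 -0.996 -0.     0.001  0.    -1.   ] F [-4.1 -0.3 10.7] w 0.0403
```

View pics/d22c.png

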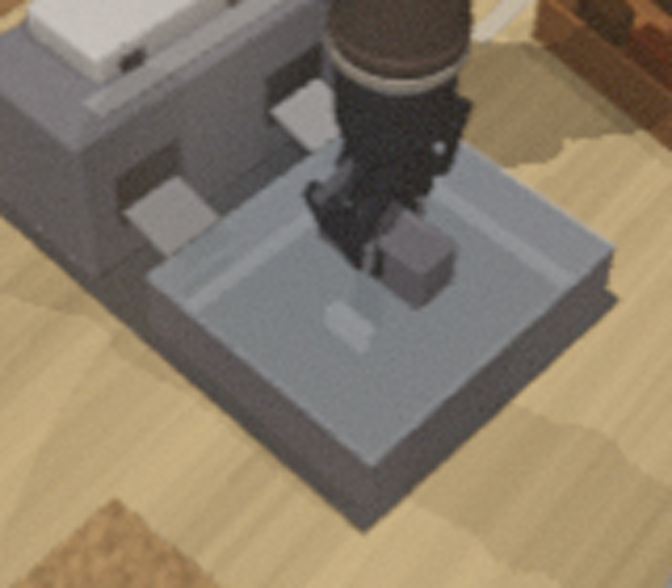

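View pics/w22.png

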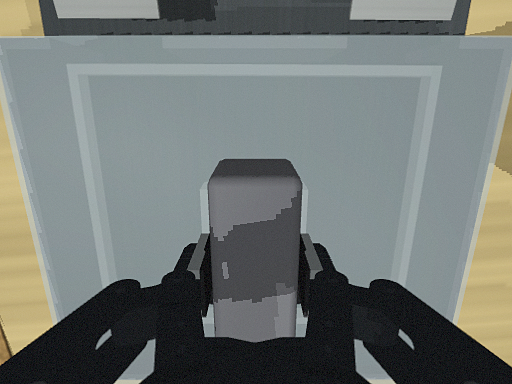

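Cover is flat on the base all round. Releasing and rising.

```bash
python3 -m crank '[[[0,0,0,0,0,0,0.6],[0,0,0,0,0,0,0.8],[0,0,0,0,0,0,1],[0,0,0,0,0,0,1],[0,0,0,0,0,0,1]]]' 60
python3 -m crank '[[[0,0,3,0,0,0,1],[0,0,8,0,0,0,1],[0,0,13,0,0,0,1],[0,0,18,0,0,0,1],[0,0,20.4,0,0,0,1]]]' 60
python3 -m crank '[[[0,0,0,0,0,0,1],[0,0,0,0,0,0,1],[0,0,0,0,0,0,1],[0,0,0,0,0,0,1],[0,0,0,0,0,0,1]]]' 60
python3 -c "
from h import *
s=st();snap('wrist','w23');snap('side','d23');snap('scene','s23')"
python3 -c "
import cv2
a=cv2.imread('pics/w23.png');b=cv2.imread('pics/w1.png')
f=lambda i:cv2.resize(i[60:250,135:375],None,fx=1.66,fy=1.66,interpolation=cv2.INTER_CUBIC)
import numpy as np
cv2.imwrite('pics/cmp.png',np.hstack([f(b),f(a)]))"
```

```text
time_s: 50.7
eef_pos: [0.5513, 0.0153, 0.094]
tcp_rot: [0.999, -0.047, 0.0, -0.0]
ft_force: [-0.2, 0.2, 0.7]
width: 0.085
time_s: 51.32
eef_pos: [0.5521, 0.0156, 0.3012]
tcp_rot: [0.999, -0.047, 0.002, -0.0]
ft_force: [-0.1, -0.0, -0.2]
width: 0.0854
time_s: 51.95
eef_pos: [0.5511, 0.0153, 0.2975]
tcp_rot: [0.999, -0.047, -0.0, 0.0]
ft_force: [-0.2, -0.7, 0.9]
width: 0.0854
t 51.95 pos [0.5511 0.0153 0.2975] rot [ 0.996 -0.094 -0.001 -0.094 -0.996  0.    -0.001  0.    -1.   ] F [-0.2 -0.7  0.9] w 0.0854
```

View pics/cmp.png

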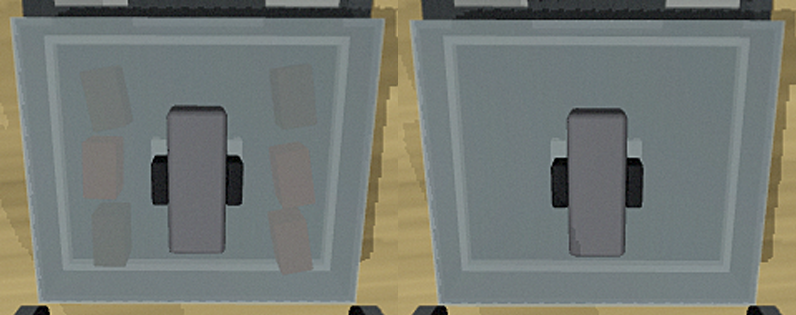

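View pics/s23.png

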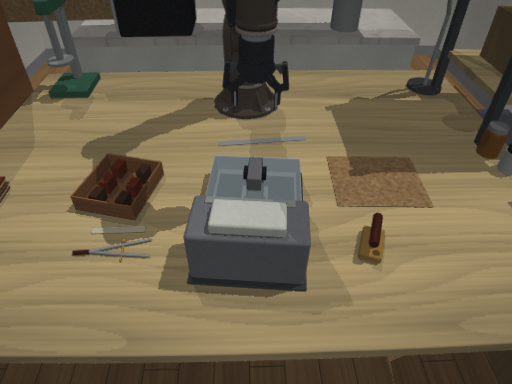

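Button span and cover outline match the start. Numeric check of seating against the initial side and scene views:

```bash
python3 - <<'E'
from h import *
for a,b,r in(('side0','d23',(195,260,255,300)),('scene0','s23',(155,195,225,290))):
    A=cv2.imread(f'pics/{a}.png',0).astype(np.float32);B=cv2.imread(f'pics/{b}.png',0).astype(np.float32)
    y0,y1,x0,x1=r; print(a,cv2.phaseCorrelate(A[y0:y1,x0:x1].copy(),B[y0:y1,x0:x1].copy()))
p=loadp('side0');print('px per 3mm z',proj(p,[[.45,.02,.066],[.45,.02,.069]]).tolist())
# button extents in wrist pics (dark)
for fn in('w1','w23'):
    g=cv2.imread(f'pics/{fn}.png',0); m=(g[155:188,215:295]<45); c=np.where(m.sum(0)>12)[0]+215; print(fn,c.min(),c.max(),m.sum())
E
python3 -c "
import cv2,numpy as np
f=lambda n:cv2.resize(cv2.imread('pics/'+n+'.png')[150:290,185:335],None,fx=2.65,fy=2.65,interpolation=cv2.INTER_CUBIC)
cv2.imwrite('pics/cmp2.png',np.hstack([f('side0'),f('d23')]))"
```

```text
side0 ((0.5786393271682222, 0.15174466452184276), 1.0227739404748988)
scene0 ((0.014589649182802589, -0.2726162791935245), 0.950819714864095)
px per 3mm z [[298.53852720197705, 230.6003726520365], [298.6556487532309, 229.95257284353139]]
w1 227 280 548
w23 228 281 583
```

View pics/cmp2.png

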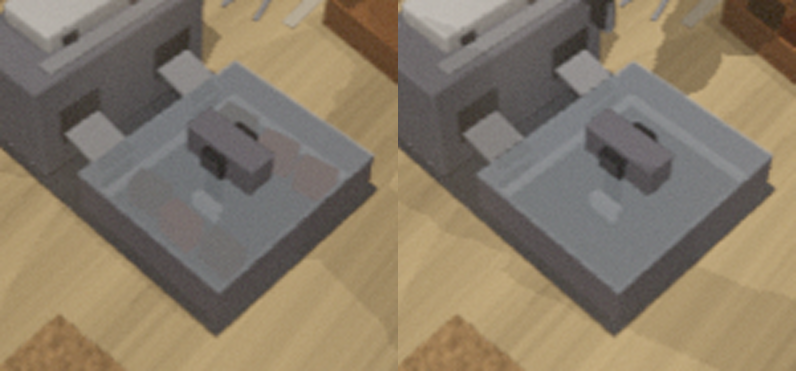

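Seated height and button span (53 px both times) match the start. The horizontal shift is about 1–2 mm, within the play. Handing in.

```bash
python3 -c "
from plant import *
print(close_job())"
```

```text
the job is handed in; nothing more can be done
None
```

I unclipped the cover and stood it on the cork mat, within about 2 mm of its centre. I then moved all six blocks from the catch tray into the wooden tote, put the cover back over the tray and let go. The job was handed in at about 52 s.

**Last checks:**
- **Tote:** all six blocks stand upright in two rows of three, and the tray is empty.
- **Cover:** it faces the same way as at the start and sits at the same height, 1–2 mm aside of its first position and inside the 4 mm play. It met the tray at the height its grip predicted.
- **Buttons:** they span 53 px in the wrist view, the same as before I started, so both are fully out.
- **Veneer iron, dividers and bone folder:** by eye in the last scene picture, all three lie where they were.

**Not confirmed or in disagreement:**
- **Latch:** I inferred that the clip is latched from the seated height and the buttons being out. I did not pull on the cover to test it.
- **Squeeze width:** the fingers read 40 mm when squeezing the buttons, against the stated 46 mm. The cover still came off freely both times.
- **Peak push:** the downward push while seating the cover was briefly about 41 N vertically (44 N in all) at the wrist. It went through the pads and is well under the 120 N wrist limit.

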